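Clear the drying station, balance the glazed lids, set the dryer

ROBOT

A 6-joint arm with a two-finger parallel gripper is mounted at the origin on the work surface. World frame = base frame: x ahead of the robot, y to its left, z up, the work surface at z = 0. Lengths are in m, angles in degrees, forces in N, time in s.
With the tool pointing down it reaches from about 0.3 to 0.75 m from the base axis. Payload 8.5 kg.
Tool frame: the origin (TCP) lies midway between the tips of the shut fingers; the grasp point (between the pads) lies 19 mm behind it; z points along the fingers, y is the direction in which the jaws open and shut (so a half turn about z gives the same grasp; the last joint's range is limited). The gripper opens to 85 mm and grips with 20 to 120 N. Pads are 22 mm wide; open, the fingers measure 114 mm over their backs; the gripper's body (76 mm by 85 mm) begins 54 mm behind the grasp point. The pads swing forward as they close: fully open they stand 13 mm farther back than shut.
Start: joints at [-82.351, 21.807, 74.336, -0, 83.858, -12.336], TCP at [0.188, -0.517, 0.231] pointing down, gripper open.
Joint ranges: [-178.18, 178.18], [-50.72, 133.34], [12.68, 142.11], [-81.47, 261.47], [9.98, 163.14], [-165.26, 165.26]. Speed limits (degrees/s): [136.94, 136.94, 180, 180, 180, 180].

INTERFACE

Orientations are given as a 3x3 rotation matrix whose columns are the frame's x, y, z axes.
In Python, from rig import status, eyes, env gives the robot as it stands. The module is installed in compiled form; this text tells all that it offers.
- The arm moves only by the tool play_rows, never from a script. Its argument "targets" is text: rows parted by semicolons, each of 5 numbers parted by spaces: the shift along the tool's x, y, z in m, then the turn about the tool's z in rad, then the closure, from 0 (fully open) to 1 (shut). A call has 1 to 5 rows; each row is the pose to reach, as a shift and turn from the pose commanded when the call began, along the tool's axes at that moment; what a row does not reach only later rows make up. A row lasts 1/10 s, in which the tool goes at most 50 mm and 8.59 degrees, less where a joint would pass 70% of its speed; a pose out of reach is approached as far as the arm can. A call with a gripper value outside its range is refused whole. The fingers move at their own pace and stop on an object; "force" is the grip in N (left out, the last holds). Time passes only in rows, so rows that repeat a pose let the fingers close. It gives the time, the measured TCP pose, the force and the opening at its end, in the units of the state.
- status.observe(): the state, without advancing time (a new reading comes with each control period).
- eyes.get_image(name): name is "scene" or "top" or "wrist"; returns a dict with "pixels" (480x640x3 uint8, red, green, blue), "range_z" (480x640 float32, m along the optical axis (not along the pixel's ray), 0 where there is no reading), "mtx" (3x3 intrinsics, pixels), "k1" (the pictures are not rectified: a ray, as slopes to the right and down, at radius r is drawn at 1 + k1 r^2 times it, then the intrinsics apply), "world_to_cam" (4x4, takes a point from world to camera coordinates); the wrist camera has in their place "T_tool_cam" (4x4, takes a point from camera to tool coordinates, whose origin is the TCP and whose axes are the flange's). Camera axes: x right, y up, looking along -z (the intrinsics and any distortion apply to the point x, -y, -z); pixel columns grow to the right and rows downward; lengths in m; the calibration is good to about 2 mm. A picture is of the moment at which its call begins: read the wrist's pose just before it.
- env.close_job(): hands the job in, once; it reports no verdict.
The state is a dict: "time_s": time; "q": joint angles; "qvel": joint speeds; "joint_efforts": joint torques, N m; "position": TCP position; "tool_rot": TCP orientation; "ft_force": force on the tool from outside, world axes, zero at the start; "wrist_torque": the same for the moment, N m; "grip_width": finger opening in m.
Only numpy, scipy, OpenCV 4.12 (cv2) and the standard library are available. Lean on these libraries where they do the work, as an engineer would, in place of code of your own. Each camera call takes 0.05 s, during which the arm holds its last target.

TASK

Get the glaze-drying station ready: with the hand brush, sweep all the broken shards along the lane into the yellow catch tray (never touch shards with the gripper) and stand the brush back upright on its rubber pad. Then balance every green lid, knob up and level, on top of a white dome of its own, and only then slide the dryer's dimmer to the green mark. Let go of everything at the end, and leave the mugs, jar and spatula where they are.

Things in the scene. Friction and masses are not known exactly. Their poses are not given: they have to be found in the camera images.
- station: fixed drying station on the table; x away from the robot, z = 0 at the table. In mm: dark sweeping lane x -87..17, y -162..170, top z 28, with 10 high lips at its front (-x) and -y end; behind it a blue-grey plinth x 17..140, y -195..195, top z 38, with 4 white domes at x 55, y -120, -40, 40, 120. Open +y end drops into the yellow tray: inside x -91..16, y 170..276, floor z 4, walls to z 45
- pad: thin black rubber pad 120 x 80 x 4 mm on the table, the brush's place; origin at the centre of its underside, x along its long side
- brush: hand brush standing on its bristles: straw-coloured bristle block 86 (x) x 34 (y) mm, 30 mm high, under a red handle bar 90 (x) x 26 (y) mm from 30 to 72 mm height. Origin at the centre of the bristles' underside, z up through the handle; grip the handle across its 26 mm (along its y). 160 g
- dimmer (a joint): dryer's dimmer slider, 0 to 0.12 m, growing along the base's +y
- dimmer_top (a point): centre of the top of the black slider grip, 28 (base x) x 20 (base y) x 40 mm tall, its top 54.5 mm above the table; moves along the base's y
- dimmer_base: aluminium slider track 40 x 170 x 14 mm, fixed; origin at the centre of its underside, track along its y
- mark: small green pointer 22 x 6 x 24 mm standing against the track on the robot's side (31 mm from its centre line), same yaw as the track; origin at the centre of its underside. The slider is at the mark when the grip's centre is level with it along the track
- dome0 (a point): apex of a fixed white dome on the station: part of a ball of radius 42 mm, apex 20 mm above the plinth and 58 mm above the table
- dome1 (a point): apex of a fixed white dome on the station: part of a ball of radius 42 mm, apex 20 mm above the plinth and 58 mm above the table
- dome2 (a point): apex of a fixed white dome on the station: part of a ball of radius 42 mm, apex 20 mm above the plinth and 58 mm above the table
- dome3 (a point): apex of a fixed white dome on the station: part of a ball of radius 42 mm, apex 20 mm above the plinth and 58 mm above the table
- lid0: celadon-green mug lid, 60 g: flat round disc 58 mm across and 8 mm thick, with a round knob 20 mm across standing 21 mm above it (29 mm high in all); waits on a wooden board 16 mm thick. Origin at the centre of the flat underside, z up through the knob. May be absent
- lid1: celadon-green mug lid, 60 g: flat round disc 58 mm across and 8 mm thick, with a round knob 20 mm across standing 21 mm above it (29 mm high in all); waits on a wooden board 16 mm thick. Origin at the centre of the flat underside, z up through the knob. May be absent
- lid2: celadon-green mug lid, 60 g: flat round disc 58 mm across and 8 mm thick, with a round knob 20 mm across standing 21 mm above it (29 mm high in all); waits on a wooden board 16 mm thick. Origin at the centre of the flat underside, z up through the knob. May be absent
- lid3: celadon-green mug lid, 60 g: flat round disc 58 mm across and 8 mm thick, with a round knob 20 mm across standing 21 mm above it (29 mm high in all); waits on a wooden board 16 mm thick. Origin at the centre of the flat underside, z up through the knob. May be absent
- shard0: chunky ceramic shard, terracotta or white, 18 to 26 mm across and 16 mm high; origin at its underside's centre. May be absent
- shard1: chunky ceramic shard, terracotta or white, 18 to 26 mm across and 16 mm high; origin at its underside's centre. May be absent
- shard2: chunky ceramic shard, terracotta or white, 18 to 26 mm across and 16 mm high; origin at its underside's centre. May be absent
- shard3: chunky ceramic shard, terracotta or white, 18 to 26 mm across and 16 mm high; origin at its underside's centre. May be absent
- shard4: chunky ceramic shard, terracotta or white, 18 to 26 mm across and 16 mm high; origin at its underside's centre. May be absent
- mug_a: bystander: white upturned mug, 82 mm across, 89 mm high
- mug_b: bystander: green upturned mug, 82 mm across, 89 mm high
- glaze_jar: bystander: blue glaze jar, 66 mm across, 85 mm high
- spatula: bystander: metal spatula, 200 mm, lying on the table
Things that resemble listed ones, but are neither listed nor needed, are in the scene too. What is shaped like the lid3 but blue, orange or purple is not meant.

How it is judged:
By the outcome, as a careful person would: the job done as asked, in the order asked, and still so for the second after the job is handed in, with the robot touching nothing.
Of lid0, lid1, lid2, lid3 only 3 to 4 are there at a start; the rules pass over those that are not, and their reading is None.
Of shard0, shard1, shard2, shard3, shard4 only 3 to 5 are there at a start; the rules pass over those that are not, and their reading is None.
At some moment in a run one of lid0, lid1, lid2, lid3 may be knocked a few centimetres aside while the robot is not near it.
Once in a run the grip may slacken for a moment while it holds something.
It also fails if it takes over 210 s, if anything falls off the work surface, if the arm or the gripper's body presses on something with over 40 N, if the wrist force passes 120 N, or if a joint passes its speed limit or range.

## Working session

There is one attempt and no reset: what is moved stays moved. The work goes in short steps, Python scripts to look and compute and a tool call to move; the robot and the scene stay as the last step left them, time stands still between calls to the robot, and variables do not carry over. Pictures are saved under pics/ and viewed, and the job is handed in when it is done.

Besides the shell and the picture viewer there is one more tool, called after ">>>" as a command line: name --argument value ..., lists and objects as JSON in quotes. play_rows: Moves the arm, as the interface text tells. Its arguments: {"type":"object","properties":{"targets":{"type":"string"},"force":{"type":"number"}},"required":["targets"]}

```bash
mkdir -p pics; ls; cat > h.py <<'E'
import numpy as np, cv2
from rig import status, eyes, env
def snap(name,fn=None):
    st=status.observe()
    im=eyes.get_image(name)
    if name=='wrist':
        T=np.eye(4);T[:3,:3]=np.array(st['tool_rot']);T[:3,3]=st['position']
        im['c2w']=T@np.array(im['T_tool_cam'])
    else: im['c2w']=np.linalg.inv(np.array(im['world_to_cam']))
    if fn: cv2.imwrite('pics/'+fn,im['pixels'][:,:,::-1])
    return im
def rays(im,uv):
    uv=np.asarray(uv,float).reshape(-1,1,2)
    K=np.array(im['mtx'],float)
    p=cv2.undistortPoints(uv,K,np.array([float(im['k1']),0,0,0,0])).reshape(-1,2)
    return np.c_[p[:,0],-p[:,1],-np.ones(len(p))]
def plane(im,uv,z):
    d=rays(im,uv)@im['c2w'][:3,:3].T; o=im['c2w'][:3,3]
    t=(z-o[2])/d[:,2]
    return o+d*t[:,None]
def depthpt(im,uv):
    r=rays(im,uv); out=[]
    for (u,v),a in zip(np.asarray(uv).reshape(-1,2),r):
        z=im['range_z'][int(round(v)),int(round(u))]
        out.append(im['c2w'][:3,:3]@(a*z)+im['c2w'][:3,3])
    return np.array(out)
def cloud(im):
    v,u=np.mgrid[0:480,0:640]
    r=rays(im,np.c_[u.ravel(),v.ravel()])*im['range_z'].ravel()[:,None]
    return (r@im['c2w'][:3,:3].T+im['c2w'][:3,3]).reshape(480,640,3)
E
python3 - <<'E'
from h import *
for n in ['top','scene','wrist']:
    im=snap(n,n+'0.png'); print(n,im['mtx'],im['k1'],im['c2w'].round(3).tolist())
s=status.observe()
for k in s: print(k,np.round(s[k],4).tolist())
E
```

```text
pics
top [[491.0282856    0.         319.29495672]
 [  0.         491.0282856  241.47399618]
 [  0.           0.           1.        ]] -0.07562504037970545 [[0.009, 0.998, -0.057, 0.396], [-1.0, 0.009, 0.004, -0.026], [0.005, 0.057, 0.998, 1.458], [0.0, 0.0, 0.0, 1.0]]
scene [[479.25028571   0.         322.60283996]
 [  0.         479.25028571 239.53723553]
 [  0.           0.           1.        ]] -0.10497380858996536 [[0.765, -0.446, 0.465, 0.979], [0.644, 0.517, -0.564, -0.65], [0.011, 0.731, 0.682, 0.814], [0.0, 0.0, 0.0, 1.0]]
wrist [[411.17860296   0.         325.46467499]
 [  0.         411.17860296 243.00971957]
 [  0.           0.           1.        ]] -0.07887153000174442 [[0.342, 0.901, 0.267, 0.255], [-0.94, 0.329, 0.095, -0.492], [-0.002, -0.284, 0.959, 0.373], [0.0, 0.0, 0.0, 1.0]]
time_s 0.15
q [-82.3514, 21.8333, 74.3724, 0.0006, 83.8569, -12.3375]
qvel [0.0258, -0.1071, -0.1742, 0.0622, -0.0131, 0.0268]
joint_efforts [0.0053, -44.8623, -23.1344, -0.0, 0.0038, -0.0]
position [0.1879, -0.5167, 0.2309]
tool_rot [[0.9398, 0.3418, -0.0001], [0.3418, -0.9398, 0.0011], [0.0002, -0.0011, -1.0]]
ft_force [0.0342, -0.0611, -0.0641]
wrist_torque [-0.0401, 0.0289, -0.0399]
grip_width 0.0848
```

View pics/top0.png

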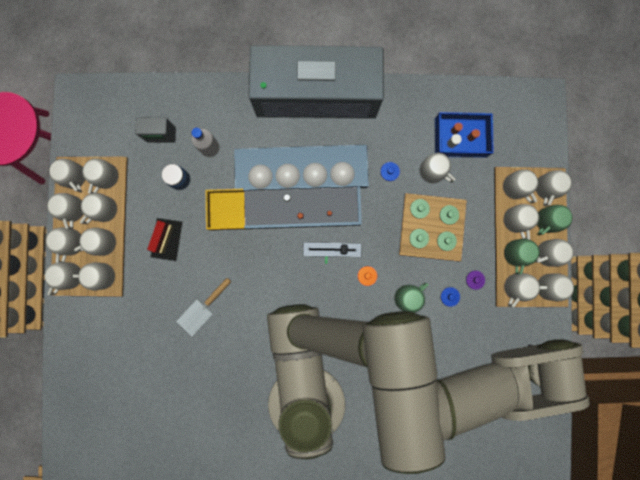

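View pics/scene0.png

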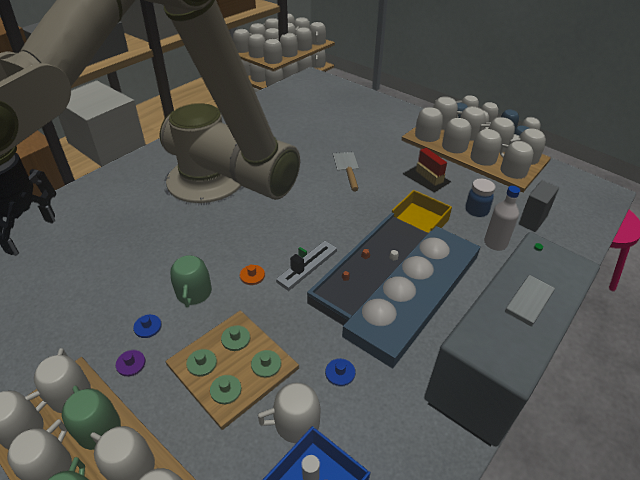

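The top view shows 4 green lids on the board (about (420,209), (450,214), (419,238), (447,240)) and 3 shards in the lane ((287,197) white, (300,215) and (329,213) terracotta). The brush is on its pad at (160,238), the tray at (226,209) and the dimmer at (332,249). I'll enlarge some crops next.

```bash
python3 - <<'E'
from h import *
im=snap('top'); p=im['pixels'][:,:,::-1]
a=cv2.resize(p[180:260,195:370],(800,366),interpolation=cv2.INTER_CUBIC)
b=cv2.resize(p[210:270,135:195],(234,234),interpolation=cv2.INTER_CUBIC)
c=cv2.resize(p[185:270,390:480],(248,234),interpolation=cv2.INTER_CUBIC)
o=np.zeros((600,800,3),np.uint8);o[:366]=a;o[366:,:234]=b;o[366:,250:498]=c
s=snap('scene'); p2=s['pixels'][:,:,::-1]
o[366:,510:790]=cv2.resize(p2[220:290,270:354],(280,234),interpolation=cv2.INTER_CUBIC)
cv2.imwrite('pics/crop0.png',o)
C=cloud(im)
hsv=cv2.cvtColor(im['pixels'],cv2.COLOR_RGB2HSV)
for n,uv in dict(domes=[(260,176),(288,174),(315,173),(342,172)],lids=[(420,209),(450,214),(419,238),(447,240)],lane=[(260,210),(345,205)]).items():
    print(n,depthpt(im,uv).round(3).tolist())
E
```

```text
domes [[0.663, 0.141, 0.057], [0.67, 0.06, 0.054], [0.673, -0.018, 0.057], [0.676, -0.096, 0.059]]
lids [[0.573, -0.324, 0.046], [0.56, -0.413, 0.041], [0.489, -0.32, 0.049], [0.484, -0.402, 0.046]]
lane [[0.567, 0.142, 0.032], [0.585, -0.106, 0.029]]
```

View pics/crop0.png

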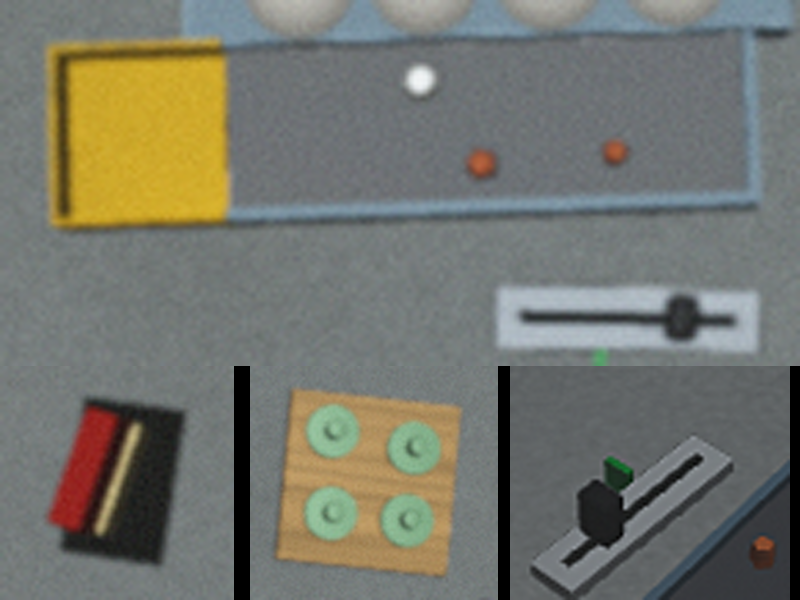

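```bash
python3 - <<'E'
from h import *
from scipy.optimize import least_squares
for name in ['top','scene']:
    im=snap(name); C=cloud(im); hsv=cv2.cvtColor(im['pixels'],cv2.COLOR_RGB2HSV)
    H,S,V=[hsv[...,i].astype(int) for i in range(3)]
    X,Y,Z=C[...,0],C[...,1],C[...,2]
    # domes
    A=np.array([[0.663,.141],[.67,.06],[.673,-.018],[.676,-.096]]);ds=[]
    for a in A:
        m=(S<50)&(V>120)&(np.hypot(X-a[0],Y-a[1])<.032)&(Z>.042)&(Z<.07)
        P=C[m]; r=least_squares(lambda c:np.linalg.norm(P-np.r_[c,],axis=1)-.042,np.r_[a,.016],loss='soft_l1',f_scale=.003); ds.append(r.x)
    ds=np.array(ds);print(name,'dome',ds.round(4).tolist())
    d=ds[0,:2]-ds[3,:2];print(' spacing',np.linalg.norm(d)/3,'yaw',np.degrees(np.arctan2(-d[0],d[1])))
    # brush red
    m=((H<8)|(H>172))&(S>130)&(X>.2)&(X<.8)&(Y>.3)&(Y<.6)
    print(' red',m.sum(),np.median(C[m],0).round(3))
    t=m&(Z>.065); print('  top',t.sum(),cv2.minAreaRect((C[t][:,:2]*1000).astype(np.float32)),np.median(Z[t]))
    m=(V<60)&(X>.2)&(X<.8)&(Y>.3)&(Y<.6)&(Z<.015)
    print(' pad',m.sum(),cv2.minAreaRect((C[m][:,:2]*1000).astype(np.float32)))
    m=((H>50)&(H<75)&(S>120)&(X<.5)&(X>.3)&(abs(Y)<.1))
    print(' mark',m.sum(),C[m].mean(0).round(4) if m.sum() else 0)
    m=(H<15)&(S>100)&(Z<.06)&(Z>.025)&(X>.5)&(X<.65)&(Y<.2)&(Y>-.15)
    n,l,s,c=cv2.connectedComponentsWithStats(m.astype(np.uint8))
    for i in range(1,n):
        if s[i,4]>5: print(' shard',s[i,4],c[i],C[l==i].mean(0).round(3))
    m=(H>20)&(H<30)&(S>150)&(X<.7)&(X>.4)&(Y>.1)&(Y<.4)&(Z>.035)
    print(' tray rim',m.sum(),cv2.minAreaRect((C[m][:,:2]*1000).astype(np.float32)))
E
```

```text
top dome [[0.6662, 0.1431, 0.0167], [0.6691, 0.0624, 0.0164], [0.6729, -0.017, 0.016], [0.6761, -0.0967, 0.0165]]
 spacing 0.08001495001484964 yaw 2.3616620112223
 red 316 [0.486 0.43  0.076]
  top 296 ((485.1306457519531, 432.02850341796875), (25.99039077758789, 90.8006820678711), 72.84672546386719) 0.07610397217833931
 pad 532 ((609.3270263671875, 419.0633850097656), (376.582763671875, 120.7018814086914), 3.59993839263916)
 mark 2 [ 0.4096 -0.0391  0.7407]
 shard 18 [329.11111111 212.72222222] [ 0.56  -0.06   0.043]
 shard 26 [299.84615385 215.38461538] [0.551 0.025 0.043]
 tray rim 150 ((568.2547607421875, 244.69671630859375), (114.40316009521484, 107.71151733398438), 2.5869150161743164)
scene dome [[0.6668, 0.1409, 0.0157], [0.6713, 0.0609, 0.0158], [0.674, -0.0192, 0.0159], [0.6773, -0.0995, 0.0158]]
 spacing 0.0802111634345265 yaw 2.4824902633518677
 red 305 [0.501 0.421 0.073]
  top 182 ((488.797119140625, 428.7451171875), (29.790565490722656, 90.59697723388672), 70.31012725830078) 0.07494165781605311
 pad 912 ((493.9873046875, 452.45758056640625), (595.65673828125, 237.068603515625), 6.233368396759033)
 mark 24 [ 0.4284 -0.0546  0.022 ]
 shard 66 [365.39393939 253.5       ] [0.556 0.019 0.039]
 shard 53 [345.35849057 275.56603774] [ 0.564 -0.066  0.039]
 tray rim 319 ((570.7261962890625, 244.21200561523438), (116.25558471679688, 114.7267837524414), 2.7455077171325684)
```

```bash
cat >> h.py <<'E'
def go(x,y,z,yaw=None):
    s=status.observe();R=np.array(s['tool_rot']);p=np.array(s['position'])
    cy=np.degrees(np.arctan2(R[1,0],R[0,0]))
    t=R.T@(np.array([x,y,z])-p)
    d=0 if yaw is None else (yaw-cy+180)%360-180
    print('t',round(s['time_s'],2),'pos',p.round(4),'yaw',round(cy,2),'shift',t.round(4),'turn',round(-np.radians(d),4),'dist',np.linalg.norm(t).round(3),'ft',np.round(s['ft_force'],1),'w',round(s['grip_width'],4),'q',np.round(s['q'],0))
E
python3 - <<'E'
from h import *
go(.44,.41,.25,162)
E
```

```text
t 0.35 pos [ 0.188  -0.5168  0.2312] yaw 19.98 shift [ 0.5536 -0.7849 -0.0185] turn -2.4786 dist 0.961 ft [-0.1 -0.1  0. ] w 0.0855 q [-82.  22.  74.   0.  84. -12.]
```

>>> play_rows --targets "0.14 -0.2 -0.02 -0.62 0;0.14 -0.2 -0.02 -0.62 0;0.14 -0.2 -0.02 -0.62 0;0.14 -0.2 -0.02 -0.62 0;0.14 -0.2 -0.02 -0.62 0"

```text
time_s: 0.85
position: [0.2513, -0.2788, 0.2515]
tool_rot: [[0.563, 0.827, 0.0], [0.827, -0.563, -0.0], [0.0, 0.0, -1.0]]
ft_force: [0.3, -0.8, 0.2]
grip_width: 0.0854
```

```bash
python3 - <<'E'
from h import *
go(.44,.41,.25,162)
E
```

```text
t 0.85 pos [ 0.2513 -0.2788  0.2515] yaw 55.76 shift [ 0.6756 -0.2316  0.0015] turn -1.8543 dist 0.714 ft [ 0.3 -0.8  0.2] w 0.0854 q [-66.   3.  96.   0.  81. -32.]
```

>>> play_rows --targets "0.225 -0.077 0 -0.62 0;0.225 -0.077 0 -0.62 0;0.225 -0.077 0 -0.62 0;0.225 -0.077 0 -0.62 0;0.225 -0.077 0 -0.62 0"

```text
time_s: 1.35
position: [0.315, -0.0496, 0.2516]
tool_rot: [[-0.023, 1.0, 0.001], [1.0, 0.023, -0.0], [-0.0, 0.001, -1.0]]
ft_force: [0.9, -1.0, 0.9]
grip_width: 0.0855
```

```bash
python3 - <<'E'
from h import *
go(.44,.41,.25,162)
E
```

```text
t 1.35 pos [ 0.315  -0.0496  0.2516] yaw 91.33 shift [0.4565 0.1357 0.0016] turn -1.2334 dist 0.476 ft [ 0.9 -1.   0.9] w 0.0855 q [-31.  -4. 103.   0.  81. -32.]
```

>>> play_rows --targets "0.228 0.068 0 -0.62 0;0.228 0.068 0 -0.62 0;0.228 0.068 0 -0.62 0;0.228 0.068 0 -0.62 0;0.228 0.068 0 -0.62 0"

```text
time_s: 1.85
position: [0.379, 0.18, 0.2514]
tool_rot: [[-0.601, 0.799, 0.001], [0.799, 0.601, 0.0], [-0.0, 0.001, -1.0]]
ft_force: [-0.5, 0.4, 0.3]
grip_width: 0.0851
```

```bash
python3 - <<'E'
from h import *
go(.44,.41,.25,162)
E
```

```text
t 1.85 pos [0.379  0.18   0.2514] yaw 126.92 shift [0.1473 0.1869 0.0015] turn -0.6123 dist 0.238 ft [-0.5  0.4  0.3] w 0.0851 q [  9.   8.  91.   0.  81. -28.]
```

>>> play_rows --targets "0.147 0.187 0 -0.612 0;0.147 0.187 0 -0.612 0;0.147 0.187 0 -0.612 0;0.147 0.187 0 -0.612 0;0.147 0.187 0 -0.612 0"

```text
time_s: 2.35
position: [0.4417, 0.4094, 0.2509]
tool_rot: [[-0.951, 0.31, -0.0], [0.31, 0.951, 0.0], [0.0, -0.0, -1.0]]
ft_force: [-0.0, -0.9, 1.6]
grip_width: 0.0852
```

```bash
python3 - <<'E'
from h import *
go(.44,.41,.25,162)
im=snap('wrist','w1.png')
C=cloud(im); hsv=cv2.cvtColor(im['pixels'],cv2.COLOR_RGB2HSV)
H,S,V=[hsv[...,i].astype(int) for i in range(3)]
Z=C[...,2]
m=((H<8)|(H>172))&(S>130)&(Z>.066)&(Z<.09)
print('top',m.sum(),cv2.minAreaRect((C[m][:,:2]*1000).astype(np.float32)),np.median(Z[m]))
m=(V<60)&(Z<.015)&(Z>-.01)&(im['range_z']>0)
n,l,s,c=cv2.connectedComponentsWithStats(m.astype(np.uint8))
for i in range(1,n):
    if s[i,4]>300: print(s[i],np.median(C[l==i],0),cv2.minAreaRect((C[l==i][:,:2]*1000).astype(np.float32)))
E
```

```text
t 2.35 pos [0.4417 0.4094 0.2509] yaw 161.95 shift [0.0018 0.0001 0.0009] turn -0.0009 dist 0.002 ft [-0.  -0.9  1.6] w 0.0852 q [ 32.  27.  63.   0.  90. -40.]
top 2517 ((485.0813903808594, 434.48724365234375), (22.841398239135742, 87.84019470214844), 70.91842651367188) 0.07544209200996804
[ 311  168   76  125 3624] [0.44905191 0.41106081 0.00360931] ((481.76361083984375, 427.95855712890625), (70.5856704711914, 118.16310119628906), 82.01842498779297)
[  0 331 148  52 324] [0.51796706 0.09459584 0.01129429] ((518.4214477539062, 85.42031860351562), (1.8913465738296509, 206.26007080078125), 2.3747518062591553)
```

View pics/w1.png

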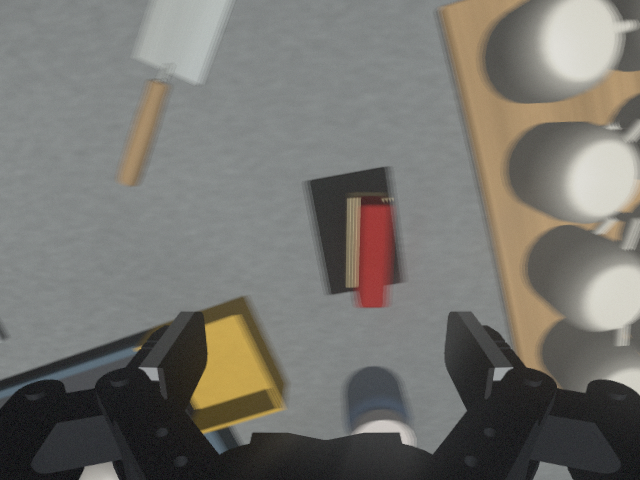

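```bash
python3 - <<'E'
from h import *
im=snap('wrist')
print(plane(im,[(305,182),(390,167),(405,282),(330,294)],.004).round(4))
print(plane(im,[(375,430)],.085))
go(.485,.4335,.15,161)
go(.485,.4335,.043,161)
E
```

```text
[[0.4191 0.4003 0.004 ]
 [0.4303 0.4806 0.004 ]
 [0.5466 0.4641 0.004 ]
 [0.5353 0.3876 0.004 ]]
[[0.64378599 0.3950996  0.085     ]]
t 2.45 pos [0.4418 0.4101 0.2498] yaw 161.84 shift [-0.0339  0.0357  0.0998] turn 0.0146 dist 0.111 ft [-1.1 -0.8 -0.7] w 0.0852 q [ 32.  27.  63.   0.  90. -40.]
t 2.45 pos [0.4418 0.4101 0.2498] yaw 161.84 shift [-0.034   0.0357  0.2068] turn 0.0146 dist 0.213 ft [-1.1 -0.8 -0.7] w 0.0852 q [ 32.  27.  63.   0.  90. -40.]
```

>>> play_rows --targets "-0.034 0.036 0.05 0.015 0;-0.034 0.036 0.1 0.015 0;-0.034 0.036 0.15 0.015 0;-0.034 0.036 0.19 0.015 0;-0.034 0.036 0.207 0.015 0" --force 60

```text
time_s: 2.95
position: [0.4836, 0.4282, 0.0397]
tool_rot: [[-0.944, 0.33, -0.006], [0.33, 0.944, -0.004], [0.004, -0.006, -1.0]]
ft_force: [0.9, 0.7, 0.6]
grip_width: 0.0854
```

>>> play_rows --targets "0 0 0 0 0.3;0 0 0 0 0.6;0 0 0 0 1;0 0 0 0 1;0 0 0 0 1" --force 60

```text
time_s: 3.45
position: [0.486, 0.4304, 0.0463]
tool_rot: [[-0.944, 0.33, 0.003], [0.33, 0.944, 0.002], [-0.002, 0.002, -1.0]]
ft_force: [0.4, -0.9, 7.7]
grip_width: 0.0251
```

```bash
python3 - <<'E'
from h import *
go(.485,.4335,.15,161)
snap('wrist','w2.png')
E
```

```text
t 3.45 pos [0.486  0.4304 0.0463] yaw 160.76 shift [ 0.0017  0.0028 -0.1037] turn -0.0042 dist 0.104 ft [ 0.4 -0.9  7.7] w 0.0251 q [ 31.  41.  71.  -0.  67. -40.]
```

View pics/w2.png

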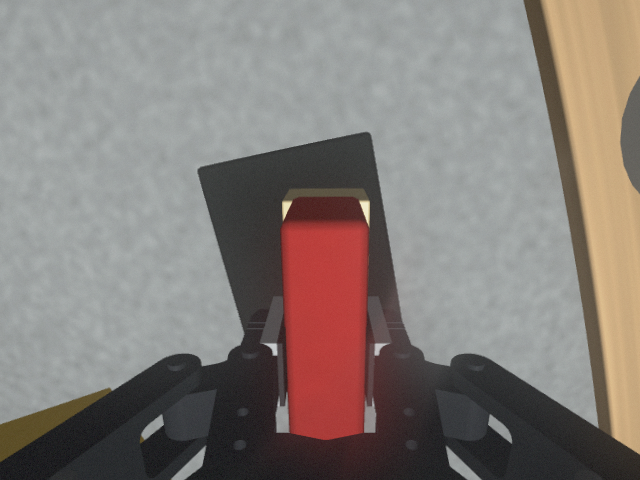

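>>> play_rows --targets "0 0 -0.03 0 1;0 0 -0.08 0 1;0 0 -0.12 0 1;0 0 -0.12 0 1;0 0 -0.12 0 1"

```text
time_s: 4.0
position: [0.4852, 0.4301, 0.165]
tool_rot: [[-0.944, 0.329, 0.001], [0.329, 0.944, 0.001], [-0.001, 0.001, -1.0]]
ft_force: [-0.3, 0.5, -2.7]
grip_width: 0.0249
```

```bash
python3 - <<'E'
from h import *
# station frame
o=np.array([.617,.020]);a=np.radians(2.42)
R=np.array([[np.cos(a),-np.sin(a)],[np.sin(a),np.cos(a)]])
for l in [(55,120),(55,-120),(-35,-135),(-35,195)]: print(l,o+R@(np.array(l)/1000))
x,y=o+R@np.array([-.035,-.135])
go(x,y,.16,182.4)
go(x,y,.07,182.4)
im=snap('scene','s2.png')
E
```

```text
(55, 120) [0.66688402 0.14221532]
(55, -120) [ 0.67701788 -0.09757064]
(-35, -135) [ 0.58773151 -0.11635745]
(-35, 195) [0.57379745 0.21334824]
t 4.0 pos [0.4852 0.4301 0.165 ] yaw 160.77 shift [-0.2768 -0.4821  0.0047] turn -0.3776 dist 0.556 ft [-0.3  0.5 -2.7] w 0.0249 q [ 31.  34.  63.  -0.  82. -40.]
t 4.0 pos [0.4852 0.4301 0.165 ] yaw 160.77 shift [-0.2768 -0.4822  0.0947] turn -0.3776 dist 0.564 ft [-0.3  0.5 -2.7] w 0.0249 q [ 31.  34.  63.  -0.  82. -40.]
```

View pics/s2.png

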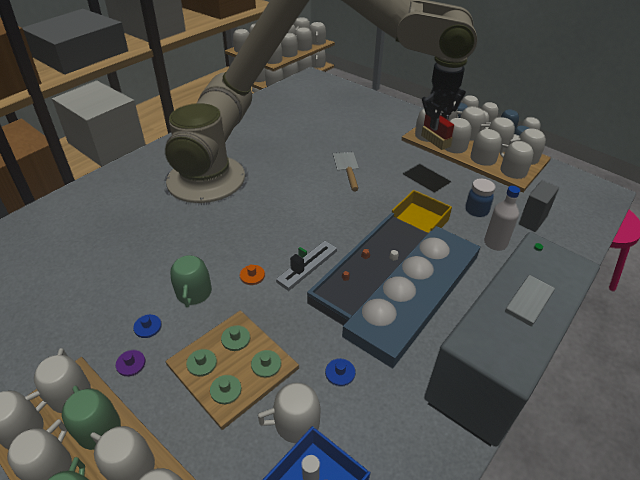

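>>> play_rows --targets "-0.11 -0.192 0 -0.19 1;-0.11 -0.192 0 -0.19 1;-0.11 -0.192 0 -0.19 1;-0.11 -0.192 0 -0.19 1;-0.11 -0.192 0 -0.19 1"

```text
time_s: 4.55
position: [0.5256, 0.2089, 0.1626]
tool_rot: [[-0.989, 0.148, -0.004], [0.148, 0.989, -0.001], [0.003, -0.002, -1.0]]
ft_force: [-0.3, 0.0, -1.4]
grip_width: 0.0249
```

```bash
python3 - <<'E'
from h import *
go(.5877,-.1164,.16,182.4)
E
```

```text
t 4.55 pos [0.5256 0.2089 0.1626] yaw 171.48 shift [-0.1096 -0.3125  0.0028] turn -0.1906 dist 0.331 ft [-0.3  0.  -1.4] w 0.0249 q [ 10.  27.  78.  -0.  75. -72.]
```

>>> play_rows --targets "-0.08 -0.23 0 -0.19 1;-0.08 -0.23 0 -0.19 1;-0.08 -0.23 0 -0.19 1;-0.08 -0.23 0 -0.19 1;-0.08 -0.23 0 -0.19 1"

```text
time_s: 5.05
position: [0.5709, -0.0286, 0.1626]
tool_rot: [[-0.999, -0.044, -0.003], [-0.044, 0.999, 0.001], [0.003, 0.001, -1.0]]
ft_force: [1.4, 0.4, -2.7]
grip_width: 0.0248
```

```bash
python3 - <<'E'
from h import *
go(.5877,-.1164,.16,182.4)
E
```

```text
t 5.05 pos [ 0.5709 -0.0286  0.1626] yaw -177.48 shift [-0.0129 -0.0884  0.0025] turn 0.002 dist 0.089 ft [ 1.4  0.4 -2.7] w 0.0248 q [ -15.   27.   77.   -0.   76. -107.]
```

>>> play_rows --targets "-0.013 -0.045 0.002 0 1;-0.013 -0.087 0.002 0 1;-0.013 -0.087 0.002 0 1;-0.013 -0.087 0.002 0 1"

```text
time_s: 5.45
position: [0.5877, -0.1134, 0.1605]
tool_rot: [[-0.999, -0.042, -0.003], [-0.042, 0.999, 0.002], [0.003, 0.002, -1.0]]
ft_force: [0.1, 0.5, -2.0]
grip_width: 0.025
```

```bash
python3 - <<'E'
from h import *
go(.5877,-.1164,.09,182.4)
im=snap('wrist','w3.png')
C=cloud(im); hsv=cv2.cvtColor(im['pixels'],cv2.COLOR_RGB2HSV)
H,S,V=[hsv[...,i].astype(int) for i in range(3)]
# red top
m=((H<8)|(H>172))&(S>130); print(np.percentile(C[m][:,2],[10,50,90]))
im=snap('top','t3.png');snap('scene','s3.png')
C=cloud(im); hsv=cv2.cvtColor(im['pixels'],cv2.COLOR_RGB2HSV)
H,S,V=[hsv[...,i].astype(int) for i in range(3)]
X,Y,Z=C[...,0],C[...,1],C[...,2]
m=((H<8)|(H>172))&(S>130)&(Z>.12); print(m.sum(),C[m].mean(0) if m.sum() else 0)
E
```

```text
t 5.45 pos [ 0.5877 -0.1134  0.1605] yaw -177.57 shift [-0.0001 -0.0031  0.0705] turn 0.0005 dist 0.071 ft [ 0.1  0.5 -2. ] w 0.025 q [ -22.   30.   73.    0.   78. -115.]
[0.18888832 0.18979514 0.19060168]
83 [ 0.55173706 -0.10959579  0.22798643]
```

View pics/w3.png

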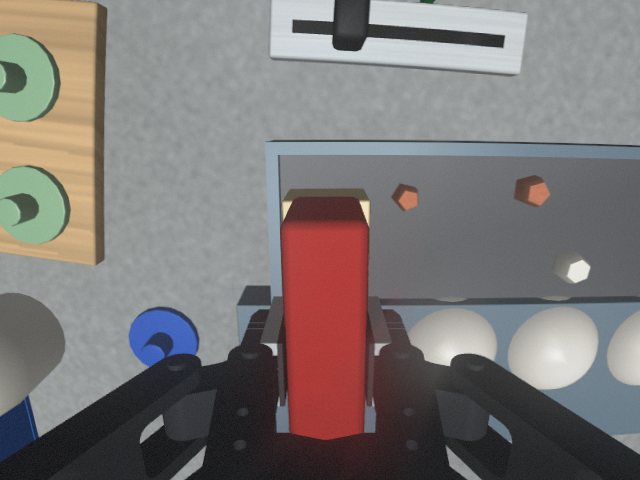

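View pics/s3.png

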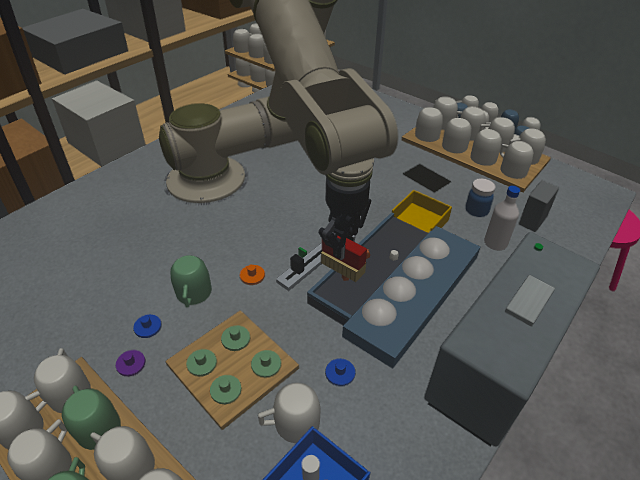

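```bash
python3 - <<'E'
from h import *
im=snap('wrist')
a=np.radians(2.42);R=np.array([[np.cos(a),-np.sin(a)],[np.sin(a),np.cos(a)]]);o=np.array([.617,.020])
def loc(uv,z):
    P=plane(im,uv,z)[:,:2]; return ((P-o)@R*1000).round(1)
print('handle front top corners',loc([(283,222),(367,222)],.19))
print('lip inner/outer front at z38; lane front',loc([(400,142),(600,146)],.038),loc([(400,155),(600,158)],.038),loc([(400,157),(600,160)],.028))
print('shards',loc([(405,196),(532,190),(572,268)],.04))
print('left lip',loc([(267,200),(280,200)],.038))
T=((np.array(status.observe()['position'])[:2]-o)@R*1000);print('tcp',T)
E
```

```text
handle front top corners [[ -79.4 -142.6]
 [ -79.4 -118.7]]
lip inner/outer front at z38; lane front [[-95.4 -83.1]
 [-95.6  50.2]] [[-87.2 -82.7]
 [-87.8  51.6]] [[-85.2 -80.9]
 [-85.8  58.7]]
shards [[-61.1 -78.5]
 [-66.    6. ]
 [-11.4  43.5]]
left lip [[ -57.7 -168.5]
 [ -57.8 -160. ]]
tcp [ -34.28959044 -130.27746875]
```

>>> play_rows --targets "0.001 0 0.04 0 1;0.001 0 0.07 0 1;0.001 0 0.089 0 1;0.001 0 0.089 0 1;0.001 0 0.089 0 1"

```text
time_s: 6.15
position: [0.5875, -0.1121, 0.0733]
tool_rot: [[-0.999, -0.046, -0.0], [-0.046, 0.999, 0.0], [0.0, 0.0, -1.0]]
ft_force: [-0.4, -0.2, -1.1]
grip_width: 0.0251
```

```bash
python3 - <<'E'
from h import *
go(.5738,.2133,.0715,182.42)
snap('scene','s4.png')
E
```

```text
t 6.15 pos [ 0.5875 -0.1121  0.0733] yaw -177.39 shift [-0.0011  0.3257  0.0019] turn 0.0034 dist 0.326 ft [-0.4 -0.2 -1.1] w 0.0251 q [ -22.   35.   79.   -0.   66. -115.]
```

View pics/s4.png

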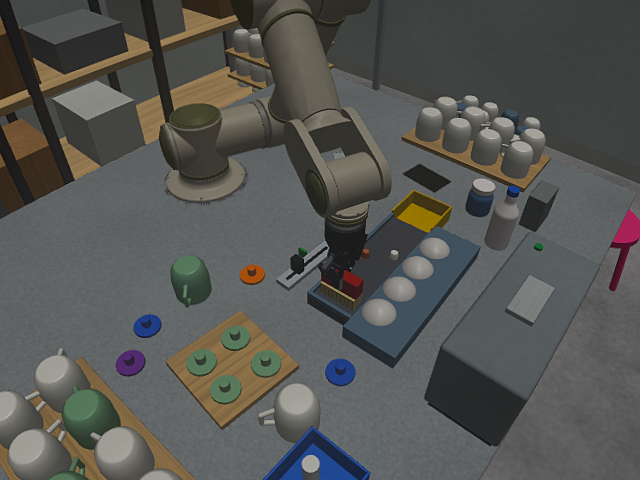

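>>> play_rows --targets "-0.001 0.015 0.001 0 1;-0.001 0.032 0.001 0 1;-0.001 0.05 0.001 0 1;-0.001 0.068 0.001 0 1;-0.001 0.085 0.001 0 1"

```text
time_s: 6.7
position: [0.5845, -0.026, 0.0725]
tool_rot: [[-0.999, -0.045, 0.0], [-0.045, 0.999, 0.0], [-0.0, 0.0, -1.0]]
ft_force: [-1.1, 0.3, -1.6]
grip_width: 0.0251
```

>>> play_rows --targets "0 0.015 0 0 1;0 0.03 0 0 1;0 0.045 0 0 1;0 0.06 0 0 1;0 0.075 0 0 1"

```text
time_s: 7.2
position: [0.5813, 0.048, 0.0723]
tool_rot: [[-0.999, -0.044, -0.0], [-0.044, 0.999, -0.0], [0.0, 0.0, -1.0]]
ft_force: [0.2, -0.0, -0.9]
grip_width: 0.0256
```

```bash
python3 - <<'E'
from h import *
go(.5738,.2133,.0715,182.42)
snap('wrist','w5.png')
E
```

```text
t 7.2 pos [0.5813 0.048  0.0723] yaw -177.47 shift [0.0002 0.1654 0.0008] turn 0.0019 dist 0.165 ft [ 0.2 -0.  -0.9] w 0.0256 q [ -7.  34.  82.  -0.  64. -99.]
```

View pics/w5.png

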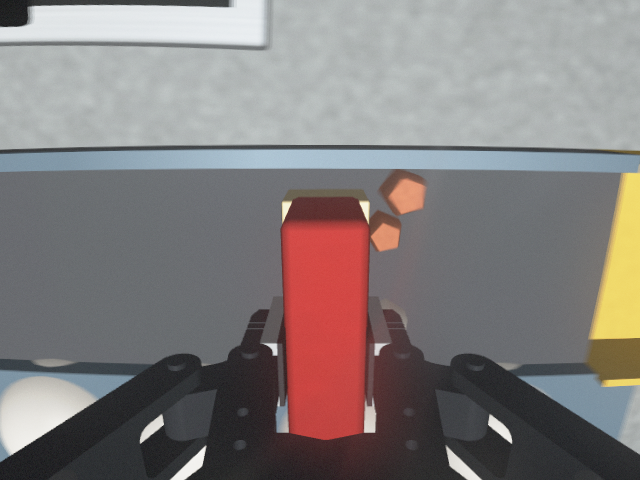

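>>> play_rows --targets "0.002 0.015 0 0 1;0.002 0.03 0 0 1;0.002 0.045 0 0 1;0.002 0.06 0 0 1;0.002 0.072 0 0 1"

```text
time_s: 7.75
position: [0.5761, 0.1202, 0.0723]
tool_rot: [[-0.999, -0.045, -0.0], [-0.045, 0.999, 0.0], [0.0, 0.0, -1.0]]
ft_force: [1.6, -0.4, -1.8]
grip_width: 0.0253
```

```bash
python3 - <<'E'
from h import *
go(.5738,.2133,.0715,182.42)
snap('wrist','w6.png')
E
```

```text
t 7.75 pos [0.5761 0.1202 0.0723] yaw -177.44 shift [-0.0019  0.0931  0.0008] turn 0.0024 dist 0.093 ft [ 1.6 -0.4 -1.8] w 0.0253 q [  0.  34.  81.   0.  65. -92.]
```

View pics/w6.png

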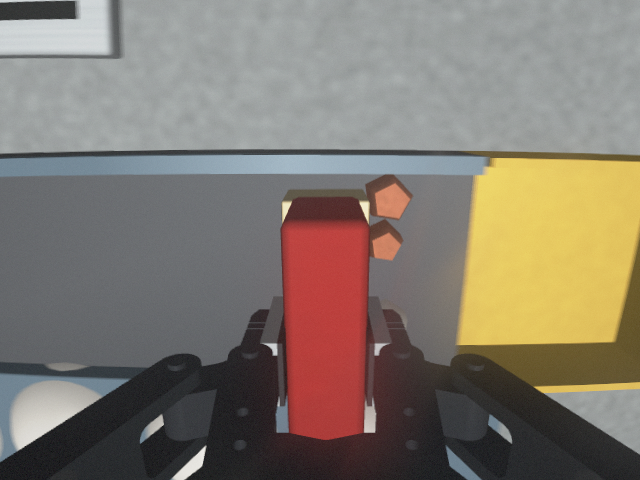

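>>> play_rows --targets "0 0.02 0 0 1;0 0.04 0 0 1;0 0.06 0 0 1;0 0.075 0 0 1;0 0.09 0 0 1"

```text
time_s: 8.3
position: [0.5722, 0.2094, 0.0723]
tool_rot: [[-0.999, -0.044, 0.0], [-0.044, 0.999, -0.0], [-0.0, -0.0, -1.0]]
ft_force: [0.8, -0.5, -1.5]
grip_width: 0.0256
```

>>> play_rows --targets "0 0 0 0 1;0 0 -0.03 0 1;0 0 -0.06 0 1;0 0 -0.1 0 1;0 0 -0.1 0 1"

```text
time_s: 8.8
position: [0.5745, 0.2083, 0.1779]
tool_rot: [[-0.999, -0.044, 0.01], [-0.044, 0.999, 0.001], [-0.01, 0.001, -1.0]]
ft_force: [-0.1, 0.3, -1.8]
grip_width: 0.0249
```

```bash
python3 - <<'E'
from h import *
go(.5738,.2133,.0715,182.42)
snap('wrist','w7.png');snap('scene','s7.png')
E
```

```text
t 8.8 pos [0.5745 0.2083 0.1779] yaw -177.5 shift [0.0015 0.0049 0.1064] turn 0.0014 dist 0.106 ft [-0.1  0.3 -1.8] w 0.0249 q [  9.  30.  70.  -0.  80. -84.]
```

View pics/w7.png

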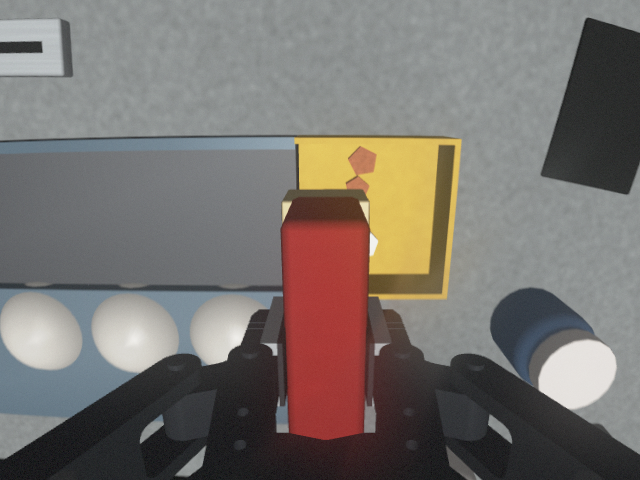

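View pics/s7.png

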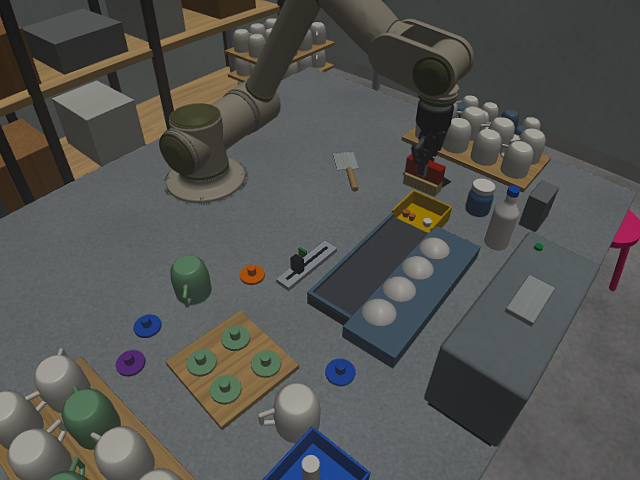

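```bash
python3 - <<'E'
from h import *
im=snap('wrist'); 
print(plane(im,[(541,175),(628,193),(588,18)],.004).round(4))
go(.483,.4325,.178,172)
E
```

```text
[[0.53   0.3724 0.004 ]
 [0.5397 0.4485 0.004 ]
 [0.4153 0.3898 0.004 ]]
t 8.95 pos [0.5719 0.208  0.1715] yaw -177.5 shift [ 0.079   0.2281 -0.0065] turn 0.1833 dist 0.242 ft [-0.3  0.1 -2.2] w 0.0253 q [  9.  30.  70.  -0.  80. -84.]
```

>>> play_rows --targets "0.079 0.228 -0.006 0.183 1;0.079 0.228 -0.006 0.183 1;0.079 0.228 -0.006 0.183 1;0.079 0.228 -0.006 0.183 1;0.079 0.228 -0.006 0.183 1"

```text
time_s: 9.45
position: [0.4816, 0.4345, 0.1764]
tool_rot: [[-0.99, 0.138, -0.003], [0.138, 0.99, -0.002], [0.003, -0.002, -1.0]]
ft_force: [0.7, -0.7, -1.1]
grip_width: 0.0254
```

>>> play_rows --targets "0 0 0 0 1;0 0 0 0 1;0 0 0 0 1"

```text
time_s: 9.75
position: [0.4835, 0.4318, 0.1771]
tool_rot: [[-0.99, 0.139, -0.002], [0.139, 0.99, -0.001], [0.002, -0.002, -1.0]]
ft_force: [0.2, -0.6, -1.8]
grip_width: 0.025
```

```bash
python3 - <<'E'
from h import *
go(.483,.4325,.048,172)
im=snap('wrist','w8.png'); hsv=cv2.cvtColor(im['pixels'],cv2.COLOR_RGB2HSV)
im=snap('top','t8.png')
E
```

```text
t 9.75 pos [0.4835 0.4318 0.1771] yaw 171.99 shift [0.0004 0.0008 0.1291] turn -0.0002 dist 0.129 ft [ 0.2 -0.6 -1.8] w 0.025 q [ 31.  34.  62.  -0.  84. -51.]
```

View pics/w8.png

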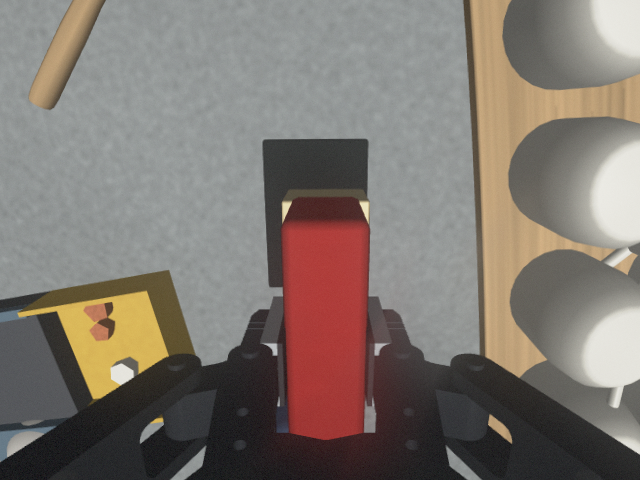

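```bash
python3 - <<'E'
from h import *
im=snap('wrist')
P=plane(im,[(264,140),(368,139),(269,287)],.004);print(P.round(4)); d1=P[1]-P[0];d2=P[2]-P[0]
u=d2/np.linalg.norm(d2);w=d1/np.linalg.norm(d1)
print(np.linalg.norm(d1),np.linalg.norm(d2),'center', ((P[0]+P[1])/2+u*.06).round(4),np.degrees(np.arctan2(u[1],u[0])))
t=snap('top');C=cloud(t);p=t['pixels'].astype(int)
E
```

```text
[[0.4181 0.3942 0.004 ]
 [0.4283 0.4716 0.004 ]
 [0.5355 0.377  0.004 ]]
0.0780581103710804 0.11867835920691104 center [0.4826 0.4242 0.004 ] -8.346495778921442
```

```bash
python3 - <<'E'
from h import *
for n in ['scene','wrist']:
    im=snap(n,f'{n}9.png');g=im['pixels'].max(2)
    C=cloud(im); m=(g<60)&(abs(C[...,2]-.003)<.01)&(abs(C[...,0]-.483)<.1)&(abs(C[...,1]-.43)<.09)
    m=cv2.morphologyEx(m.astype(np.uint8),cv2.MORPH_OPEN,np.ones((3,3)))
    k,l,s,c=cv2.connectedComponentsWithStats(m);i=1+np.argmax(s[1:,4])
    ct=max(cv2.findContours((l==i).astype(np.uint8),cv2.RETR_EXTERNAL,cv2.CHAIN_APPROX_NONE)[0],key=len).reshape(-1,2)
    P=plane(im,ct,.004);print(n,s[i],cv2.minAreaRect((P[:,:2]*1000).astype(np.float32)), status.observe()['position'])
p=cv2.imread('pics/scene9.png');cv2.imwrite('pics/scene9c.png',cv2.resize(p[130:230,370:480],(770,600)[:2]))
E
```

```text
scene [405 165  43  27 623] ((484.56817626953125, 420.3480529785156), (80.5320816040039, 118.46871185302734), 82.12529754638672) [0.48375016 0.43209959 0.17828267]
wrist [ 274  147   80   51 2391] ((445.166015625, 426.7546081542969), (35.46906280517578, 61.53029251098633), 0.17031224071979523) [0.48363877 0.4322986  0.17834136]
```

View pics/scene9c.png

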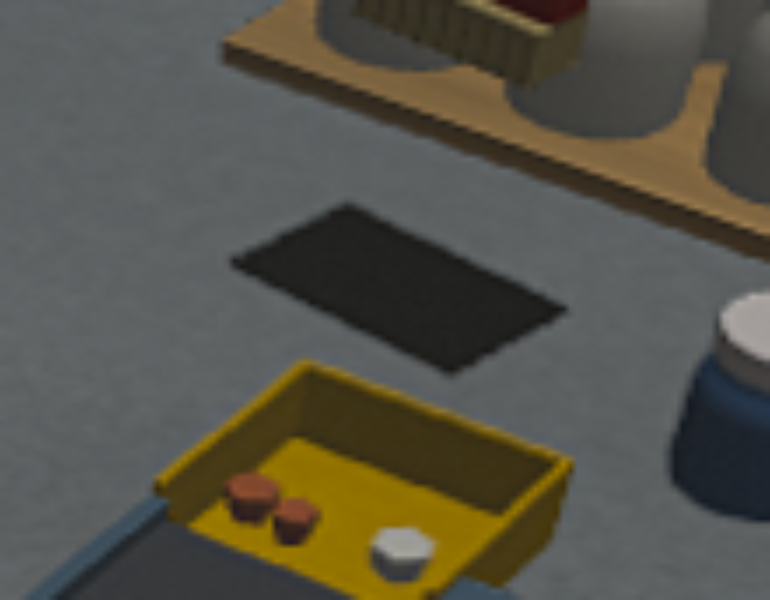

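```bash
python3 - <<'E'
from h import *
go(.4835,.4235,.048,172)
E
```

```text
t 10.05 pos [0.4836 0.4323 0.1783] yaw 171.99 shift [-0.0011 -0.0087  0.1303] turn -0.0002 dist 0.131 ft [-0.1  0.  -1.7] w 0.0251 q [ 31.  34.  62.  -0.  84. -51.]
```

>>> play_rows --targets "-0.001 -0.009 0.04 0 1;-0.001 -0.009 0.08 0 1;-0.001 -0.009 0.115 0 1;-0.001 -0.009 0.126 0 1;-0.001 -0.009 0.126 0 1"

```text
time_s: 10.55
position: [0.4828, 0.4235, 0.0514]
tool_rot: [[-0.99, 0.139, -0.002], [0.139, 0.99, -0.001], [0.002, -0.001, -1.0]]
ft_force: [-0.1, -0.3, -1.3]
grip_width: 0.0251
```

>>> play_rows --targets "0 0 0 0 1;0 0 0.002 0 1;0 0 0.003 0 1;0 0 0.003 0 1"

```text
time_s: 10.95
position: [0.4831, 0.424, 0.05]
tool_rot: [[-0.99, 0.138, 0.001], [0.138, 0.99, 0.001], [-0.001, 0.001, -1.0]]
ft_force: [0.6, 0.5, -1.8]
grip_width: 0.0252
```

```bash
python3 - <<'E'
from h import *
go(.4835,.4235,.0465,172)
E
```

```text
t 10.95 pos [0.4831 0.424  0.05  ] yaw 172.05 shift [-0.0004 -0.0004  0.0035] turn 0.0009 dist 0.004 ft [ 0.6  0.5 -1.8] w 0.0252 q [ 31.  40.  72.   0.  67. -51.]
```

Force still shows the brush's weight, so I'm lowering until it makes contact.

>>> play_rows --targets "0 0 0.001 0 1;0 0 0.002 0 1;0 0 0.003 0 1;0 0 0.003 0 1;0 0 0.003 0 1"

```text
time_s: 11.45
position: [0.483, 0.4239, 0.0463]
tool_rot: [[-0.99, 0.138, -0.0], [0.138, 0.99, -0.0], [0.0, -0.0, -1.0]]
ft_force: [-0.5, 0.4, -1.0]
grip_width: 0.025
```

>>> play_rows --targets "0 0 0.001 0 1;0 0 0.001 0 1;0 0 0.001 0 1"

```text
time_s: 11.75
position: [0.4832, 0.4239, 0.0457]
tool_rot: [[-0.99, 0.138, 0.001], [0.138, 0.99, 0.0], [-0.001, 0.0, -1.0]]
ft_force: [0.1, -0.6, 2.4]
grip_width: 0.025
```

Contact is made, so I'm releasing.

>>> play_rows --targets "0 0 0 0 0.5;0 0 0 0 0;0 0 0 0 0;0 0 0 0 0;0 0 0 0 0"

```text
time_s: 12.25
position: [0.483, 0.4239, 0.0453]
tool_rot: [[-0.99, 0.138, -0.0], [0.138, 0.99, 0.0], [0.0, 0.0, -1.0]]
ft_force: [-0.1, 0.8, -0.3]
grip_width: 0.0852
```

>>> play_rows --targets "0 0 -0.03 0 0;0 0 -0.07 0 0;0 0 -0.12 0 0;0 0 -0.17 0 0;0 0 -0.2 0 0"

```text
time_s: 12.75
position: [0.4833, 0.4242, 0.2499]
tool_rot: [[-0.99, 0.138, 0.005], [0.138, 0.99, 0.003], [-0.004, 0.004, -1.0]]
ft_force: [0.3, -1.3, 0.0]
grip_width: 0.0853
```

```bash
python3 - <<'E'
from h import *
go(.40,-.3,.25,90)
im=snap('scene','s10.png');p=cv2.imread('pics/s10.png');cv2.imwrite('pics/s10c.png',cv2.resize(p[130:260,360:490],(600,600)))
# lids measure from top+scene
for n in ['top','scene']:
    im=snap(n);C=cloud(im);hsv=cv2.cvtColor(im['pixels'],cv2.COLOR_RGB2HSV);H,S,V=[hsv[...,i].astype(int) for i in range(3)]
    m=(H>45)&(H<85)&(S>50)&(C[...,0]>.4)&(C[...,0]<.7)&(C[...,1]<-.2)&(C[...,1]>-.5)&(C[...,2]<.07)&(C[...,2]>.01)
    k,l,s,c=cv2.connectedComponentsWithStats(m.astype(np.uint8))
    for i in range(1,k):
        if s[i,4]>60:
            d=(l==i)&(C[...,2]<.03); print(n,s[i,4],c[i].round(),C[d].mean(0).round(4), C[l==i].max(0).round(3))
E
```

```text
t 12.75 pos [0.4833 0.4242 0.2499] yaw 172.06 shift [-0.0176 -0.7287 -0.0026] turn 1.4322 dist 0.729 ft [ 0.3 -1.3  0. ] w 0.0853 q [ 31.  31.  56.   0.  93. -51.]
top 264 [420. 208.] [ 0.5779 -0.3263  0.0238] [ 0.607 -0.301  0.05 ]
top 270 [449. 215.] [ 0.5602 -0.4138  0.0239] [ 0.586 -0.386  0.052]
top 271 [419. 238.] [ 0.4901 -0.3237  0.0239] [ 0.517 -0.298  0.053]
top 270 [447. 241.] [ 0.4832 -0.4062  0.0238] [ 0.509 -0.38   0.052]
scene 544 [235. 338.] [ 0.4958 -0.3316  0.0247] [ 0.521 -0.301  0.05 ]
scene 602 [201. 362.] [ 0.4881 -0.4122  0.0244] [ 0.514 -0.38   0.049]
scene 612 [266. 363.] [ 0.5825 -0.3332  0.0244] [ 0.609 -0.303  0.049]
scene 690 [225. 389.] [ 0.5654 -0.4203  0.0245] [ 0.591 -0.391  0.049]
```

View pics/s10c.png

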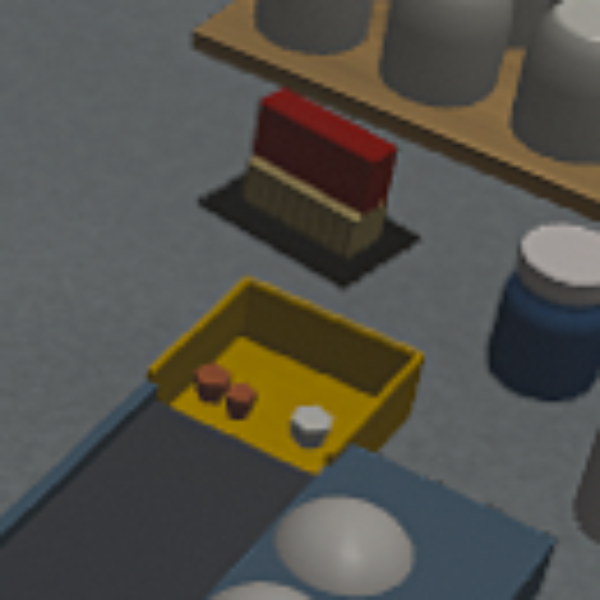

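>>> play_rows --targets "0 -0.24 -0.03 0.7 0;0 -0.24 -0.03 0.7 0;0 -0.24 -0.03 0.7 0;0 -0.24 -0.03 0.7 0;0 -0.24 -0.03 0.7 0"

```text
time_s: 13.4
position: [0.4486, 0.184, 0.2741]
tool_rot: [[-0.664, 0.748, -0.003], [0.748, 0.664, -0.001], [0.001, -0.002, -1.0]]
ft_force: [0.7, 0.0, -0.3]
grip_width: 0.0857
```

```bash
python3 - <<'E'
from h import *
go(.61,-.03,.27,92.4)
E
```

```text
t 13.4 pos [0.4486 0.184  0.2741] yaw 131.6 shift [-0.2672 -0.0214  0.0038] turn 0.6842 dist 0.268 ft [ 0.7  0.  -0.3] w 0.0857 q [  8.  14.  79.  -0.  87. -33.]
```

>>> play_rows --targets "-0.245 -0.02 0.004 0.684 0;-0.245 -0.02 0.004 0.684 0;-0.245 -0.02 0.004 0.684 0;-0.245 -0.02 0.004 0.684 0;-0.245 -0.02 0.004 0.684 0"

```text
time_s: 13.9
position: [0.5992, -0.0115, 0.2693]
tool_rot: [[-0.042, 0.999, -0.003], [0.999, 0.042, 0.001], [0.001, -0.003, -1.0]]
ft_force: [-0.7, 0.6, 0.3]
grip_width: 0.0855
```

>>> play_rows --targets "0 0 0 0 0;0 0 0 0 0;0 0 0 0 0"

```text
time_s: 14.2
position: [0.598, -0.0085, 0.2706]
tool_rot: [[-0.049, 0.999, -0.002], [0.999, 0.049, 0.001], [0.001, -0.002, -1.0]]
ft_force: [0.1, 0.2, -0.8]
grip_width: 0.0852
```

```bash
cat >> h.py <<'E'
def domefit(im,guess):
    from scipy.optimize import least_squares
    C=cloud(im);p=im['pixels'].astype(int);sp=p.max(2)-p.min(2);out=[]
    for a in guess:
        m=(sp<25)&(p.max(2)>110)&(np.hypot(C[...,0]-a[0],C[...,1]-a[1])<.034)&(C[...,2]>.042)&(C[...,2]<.066)
        P=C[m]
        if len(P)<150: out.append([np.nan]*3+[len(P)]);continue
        r=least_squares(lambda c:np.linalg.norm(P-c,axis=1)-.042,np.r_[a,.016],loss='soft_l1',f_scale=.002); out.append(list(r.x.round(4))+[len(P)])
    return out
E
python3 - <<'E'
from h import *
go(.61,-.03,.27,92.4)
im=snap('wrist','w11.png'); 
for r in domefit(im,[[0.6665,.142],[.67,.0615],[.6735,-.018],[.6767,-.098]]): print(r)
E
```

```text
t 14.2 pos [ 0.598  -0.0085  0.2706] yaw 92.84 shift [-0.0221  0.011   0.0006] turn 0.0076 dist 0.025 ft [ 0.1  0.2 -0.8] w 0.0852 q [-12.  26.  62.   0.  93. -15.]
[np.float64(0.6659), np.float64(0.1417), np.float64(0.0153), 4592]
[np.float64(0.6693), np.float64(0.0618), np.float64(0.0153), 4221]
[np.float64(0.6726), np.float64(-0.0185), np.float64(0.0152), 3606]
[np.float64(0.6759), np.float64(-0.0978), np.float64(0.0151), 3025]
```

View pics/w11.png

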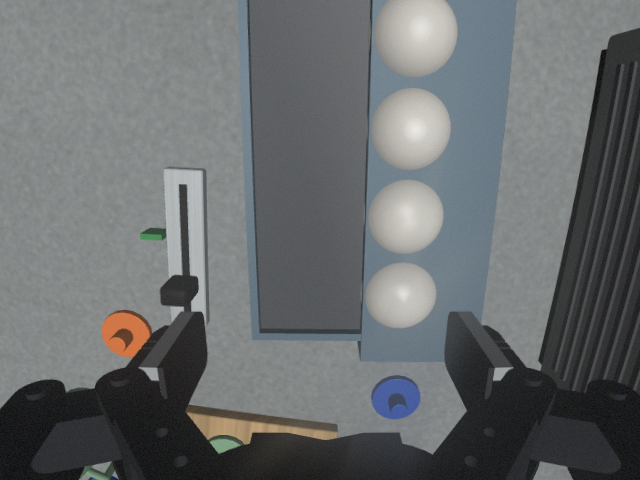

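```bash
python3 - <<'E'
from h import *
go(.535,-.35,.25,92.4)
E
```

```text
t 14.25 pos [ 0.598  -0.0083  0.271 ] yaw 92.85 shift [-0.3382 -0.0799  0.021 ] turn 0.0079 dist 0.348 ft [ 0.2  0.1 -0.1] w 0.0857 q [-12.  26.  62.   0.  93. -15.]
```

>>> play_rows --targets "-0.05 -0.012 0.005 0.008 0;-0.1 -0.024 0.01 0.008 0;-0.145 -0.036 0.01 0.008 0;-0.19 -0.046 0.01 0.008 0;-0.23 -0.055 0.01 0.008 0"

```text
time_s: 14.75
position: [0.554, -0.2425, 0.2617]
tool_rot: [[-0.041, 0.999, 0.0], [0.999, 0.041, -0.0], [-0.0, 0.0, -1.0]]
ft_force: [0.1, 0.7, -0.2]
grip_width: 0.0853
```

>>> play_rows --targets "-0.045 -0.01 0.01 0 0;-0.085 -0.02 0.01 0 0;-0.108 -0.025 0.01 0 0;-0.108 -0.025 0.01 0 0;-0.108 -0.025 0.01 0 0"

```text
time_s: 15.25
position: [0.5342, -0.3496, 0.2514]
tool_rot: [[-0.041, 0.999, 0.0], [0.999, 0.041, 0.0], [0.0, 0.0, -1.0]]
ft_force: [0.0, -0.0, -0.1]
grip_width: 0.0854
```

```bash
cat >> h.py <<'E'
def lids(im):
    C=cloud(im);hsv=cv2.cvtColor(im['pixels'],cv2.COLOR_RGB2HSV);H,S,V=[hsv[...,i].astype(int) for i in range(3)]
    m=((H>45)&(H<85)&(S>40)&(V>60)&(C[...,2]<.075)&(C[...,2]>.012)&(im['range_z']>.12)).astype(np.uint8)
    m=cv2.morphologyEx(m,cv2.MORPH_OPEN,np.ones((3,3)))
    k,l,s,c=cv2.connectedComponentsWithStats(m);out=[]
    for i in range(1,k):
        if s[i,4]<400: continue
        P=C[l==i]; zt=np.percentile(P[:,2],98); kn=P[P[:,2]>zt-.004]
        rz=np.median(P[P[:,2]<zt-.012][:,2]) if (P[:,2]<zt-.012).any() else np.nan
        ct=max(cv2.findContours((l==i).astype(np.uint8),cv2.RETR_EXTERNAL,cv2.CHAIN_APPROX_NONE)[0],key=len)
        print('lid px',c[i].round().astype(int),s[i,4],'knob',kn.mean(0).round(4),'n',len(kn),'disc z',round(float(rz),4),end=' ')
        Q=P[abs(P[:,2]-rz)<.003]
        (cx,cy),r=cv2.minEnclosingCircle((Q[:,:2]*1000).astype(np.float32));print('disc',round(cx,1),round(cy,1),'r',round(r,1))
E
python3 - <<'E'
from h import *
go(.535,-.35,.25,92.4)
im=snap('wrist','w12.png'); lids(im)
E
```

```text
t 15.25 pos [ 0.5342 -0.3496  0.2514] yaw 92.34 shift [-0.0004  0.0008  0.0014] turn -0.001 dist 0.002 ft [ 0.  -0.  -0.1] w 0.0854 q [-44.  30.  57.   0.  93. -46.]
lid px [100 137] 3113 knob [ 0.3434 -0.2914  0.0725] n 372 disc z 0.0512 disc 339.6 -299.1 r 47.7
lid px [275 179] 2509 knob [ 0.4898 -0.3272  0.0444] n 370 disc z 0.0237 disc 490.4 -326.5 r 28.4
lid px [376 198] 1072 knob [ 0.5778 -0.332   0.0444] n 248 disc z 0.0236 disc 579.5 -335.3 r 27.1
lid px [270 262] 2546 knob [ 0.4834 -0.4081  0.0442] n 344 disc z 0.0235 disc 483.5 -408.8 r 28.6
lid px [351 273] 2454 knob [ 0.561  -0.4163  0.0443] n 323 disc z 0.0234 disc 561.2 -416.6 r 28.7
```

View pics/w12.png

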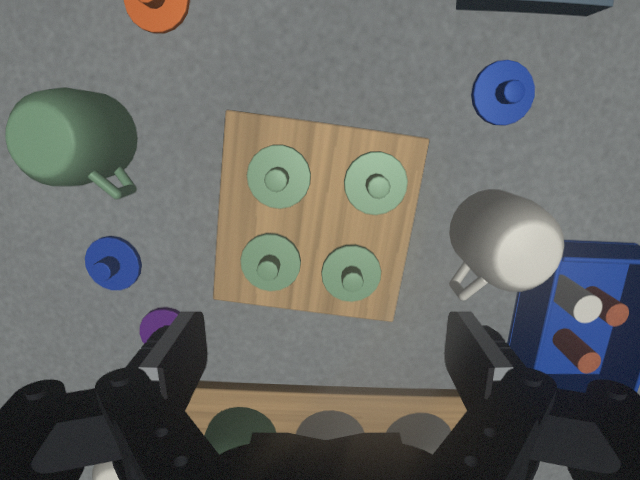

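```bash
python3 - <<'E'
from h import *
go(.4902,-.3268,.06,92.4)
E
```

```text
t 15.3 pos [ 0.5345 -0.3491  0.2516] yaw 92.39 shift [ 0.0241 -0.0433  0.1916] turn -0.0002 dist 0.198 ft [ 0.2  0.3 -0.4] w 0.0849 q [-44.  30.  57.   0.  93. -46.]
```

>>> play_rows --targets "0.012 -0.02 0.04 0 0.45;0.024 -0.043 0.09 0 0.45;0.024 -0.043 0.14 0 0.45;0.024 -0.043 0.18 0 0.45;0.024 -0.043 0.18 0 0.45" --force 40

```text
time_s: 15.8
position: [0.4884, -0.3247, 0.0669]
tool_rot: [[-0.042, 0.999, -0.007], [0.999, 0.042, 0.008], [0.008, -0.007, -1.0]]
ft_force: [-0.3, 0.7, 0.2]
grip_width: 0.047
```

>>> play_rows --targets "0 0 0 0 0.45;0 0 0 0 0.45"

```text
time_s: 16.0
position: [0.4916, -0.3289, 0.0742]
tool_rot: [[-0.041, 0.999, 0.003], [0.999, 0.041, -0.003], [-0.004, 0.003, -1.0]]
ft_force: [1.2, 0.2, 1.4]
grip_width: 0.0469
```

```bash
python3 - <<'E'
from h import *
go(.4902,-.3268,.028,92.4)
im=snap('wrist','w13.png'); lids(im)
E
```

```text
t 16.0 pos [ 0.4916 -0.3289  0.0742] yaw 92.35 shift [ 0.0024 -0.0015  0.0462] turn -0.0008 dist 0.046 ft [1.2 0.2 1.4] w 0.0469 q [-45.  34.  80.   0.  65. -48.]
lid px [ 27 202] 7313 knob [ 0.3527 -0.3014  0.0538] n 747 disc z 0.0281 disc 347.3 -299.7 r 40.9
lid px [323 264] 9509 knob [ 0.4902 -0.326   0.0442] n 1369 disc z 0.0235 disc 490.3 -326.8 r 28.7
lid px [495 275] 8536 knob [ 0.5773 -0.3283  0.0442] n 1282 disc z 0.0235 disc 578.2 -329.3 r 28.8
lid px [ 22 302] 985 knob [ 0.354  -0.3361  0.0598] n 494 disc z 0.046 disc 357.8 -340.1 r 3.9
lid px [305 398] 6421 knob [ 0.4838 -0.4054  0.044 ] n 774 disc z 0.0235 disc 483.4 -408.5 r 29.1
```

View pics/w13.png

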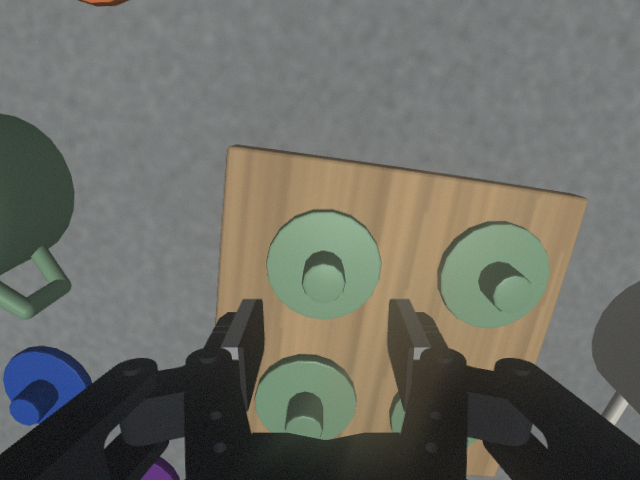

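The celadon lid B is at pixel (323,264): green disc, radius 28.7 mm, with its knob between the fingers. The orange, blue and purple lids are off the board, so this is the one to take.

>>> play_rows --targets "0.002 -0.001 0.015 0 0.45;0.002 -0.001 0.03 0 0.45;0.002 -0.001 0.043 0 0.45;0.002 -0.001 0.043 0 0.45;0.002 -0.001 0.043 0 0.45"

```text
time_s: 16.55
position: [0.4895, -0.3268, 0.0292]
tool_rot: [[-0.04, 0.999, 0.001], [0.999, 0.04, -0.001], [-0.001, 0.001, -1.0]]
ft_force: [0.1, -0.2, 0.2]
grip_width: 0.0471
```

>>> play_rows --targets "0 0 0 0 0.6;0 0 0 0 0.8;0 0 0 0 1;0 0 0 0 1;0 0 0 0 1"

```text
time_s: 17.05
position: [0.4894, -0.3268, 0.0292]
tool_rot: [[-0.04, 0.999, 0.001], [0.999, 0.04, -0.001], [-0.001, 0.001, -1.0]]
ft_force: [-1.2, -0.1, 5.9]
grip_width: 0.018
```

```bash
python3 - <<'E'
from h import *
go(.4902,-.3268,.028,92.4)
im=snap('wrist','w14.png')
E
```

```text
t 17.05 pos [ 0.4894 -0.3268  0.0292] yaw 92.29 shift [-0.      0.0008  0.0012] turn -0.0019 dist 0.001 ft [-1.2 -0.1  5.9] w 0.018 q [-45.  38.  83.  -0.  59. -48.]
```

View pics/w14.png

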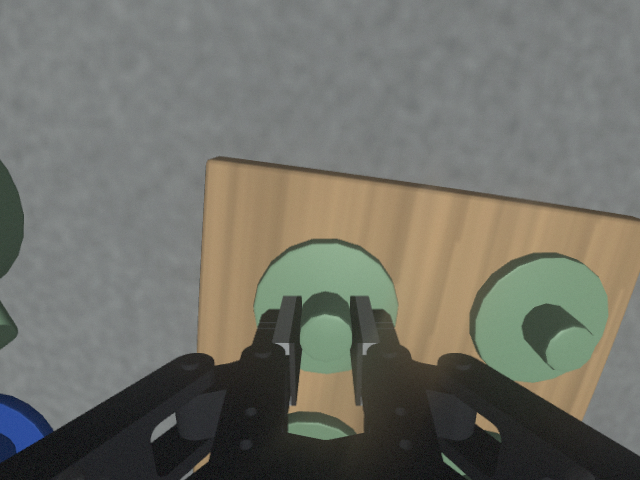

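>>> play_rows --targets "0 0 -0.02 0 1;0 0 -0.06 0 1;0 0 -0.1 0 1;0 0 -0.14 0 1;0 0 -0.14 0 1"

```text
time_s: 17.6
position: [0.4906, -0.3279, 0.1739]
tool_rot: [[-0.04, 0.999, 0.007], [0.999, 0.04, -0.007], [-0.008, 0.007, -1.0]]
ft_force: [-0.2, 0.3, 0.8]
grip_width: 0.0185
```

```bash
python3 - <<'E'
from h import *
go(.666,.1417,.17,92.4)
im=snap('wrist','w15.png')
E
```

```text
t 17.6 pos [ 0.4906 -0.3279  0.1739] yaw 92.3 shift [0.4622 0.1941 0.0018] turn -0.0018 dist 0.501 ft [-0.2  0.3  0.8] w 0.0185 q [-45.  28.  74.   0.  78. -48.]
```

View pics/w15.png

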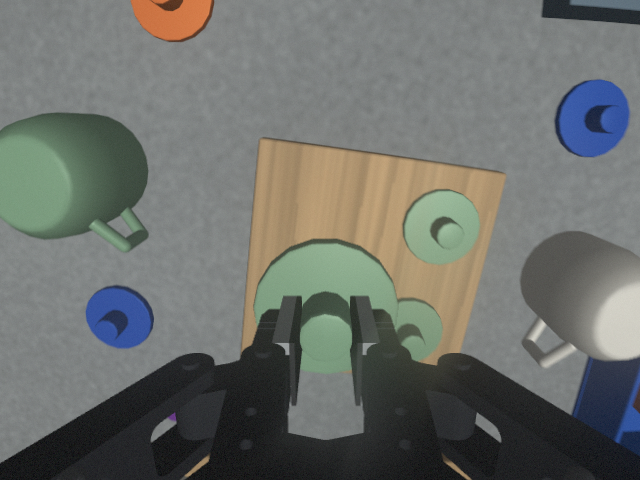

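>>> play_rows --targets "0.046 0.019 0 0 1;0.092 0.039 0 0 1;0.138 0.058 0.01 0 1;0.184 0.078 0.01 0 1;0.23 0.097 0.01 0 1"

```text
time_s: 18.15
position: [0.5762, -0.0914, 0.1564]
tool_rot: [[-0.04, 0.999, -0.003], [0.999, 0.04, 0.001], [0.001, -0.003, -1.0]]
ft_force: [0.5, -0.4, -0.5]
grip_width: 0.0182
```

>>> play_rows --targets "0.046 0.019 0 0 1;0.092 0.039 0 0 1;0.135 0.057 0.01 0 1;0.175 0.074 0.01 0 1;0.21 0.088 0.01 0 1"

```text
time_s: 18.65
position: [0.6557, 0.1221, 0.1459]
tool_rot: [[-0.041, 0.999, -0.004], [0.999, 0.041, 0.0], [0.0, -0.004, -1.0]]
ft_force: [0.6, 0.8, -0.9]
grip_width: 0.0184
```

>>> play_rows --targets "0.02 0.009 0 0 1;0.02 0.009 0 0 1;0.02 0.009 0 0 1;0.02 0.009 0 0 1"

```text
time_s: 19.05
position: [0.6638, 0.139, 0.1475]
tool_rot: [[-0.039, 0.999, -0.002], [0.999, 0.039, -0.0], [-0.0, -0.002, -1.0]]
ft_force: [0.3, -0.0, -0.2]
grip_width: 0.0181
```

```bash
python3 - <<'E'
from h import *
go(.666,.1417,.0732,92.4)
im=snap('wrist','w16.png')
E
```

```text
t 19.05 pos [0.6638 0.139  0.1475] yaw 92.23 shift [0.0026 0.0024 0.0743] turn -0.0029 dist 0.074 ft [ 0.3 -0.  -0.2] w 0.0181 q [ 2. 38. 59. -0. 83. -0.]
```

View pics/w16.png

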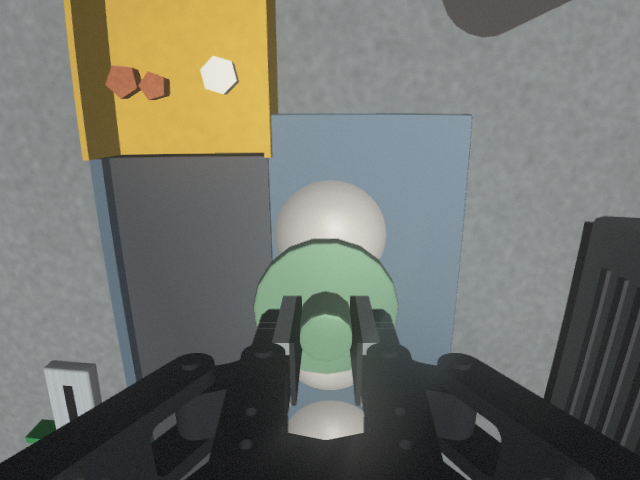

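```bash
cat >> h.py <<'E'
def heldlid(im,st,dz=-.0052):
    hsv=cv2.cvtColor(im['pixels'],cv2.COLOR_RGB2HSV);H,S,V=[hsv[...,i].astype(int) for i in range(3)]
    m=((H>45)&(H<85)&(S>40)&(V>50)&(im['range_z']<.24)&(im['range_z']>0)).astype(np.uint8)
    m=cv2.morphologyEx(m,cv2.MORPH_OPEN,np.ones((3,3)))
    k,l,s,c=cv2.connectedComponentsWithStats(m);i=1+np.argmax(s[1:,4])
    ct=max(cv2.findContours((l==i).astype(np.uint8),cv2.RETR_EXTERNAL,cv2.CHAIN_APPROX_NONE)[0],key=len).reshape(-1,2)
    ct=ct[ct[:,1]<s[i,1]+40]  # far rim arc
    P=plane(im,ct,st['position'][2]+dz)
    from scipy.optimize import least_squares
    r=least_squares(lambda c:np.hypot(P[:,0]-c[0],P[:,1]-c[1])-.029,P.mean(0)[:2]-[0,.02],loss='soft_l1',f_scale=.001)
    t=np.array(st['tool_rot']).T@(np.r_[r.x,st['position'][2]+dz]-st['position'])
    print('held lid world',r.x.round(4),'tool',t.round(4),'rms',np.sqrt(np.mean(r.fun**2)).round(4))
E
python3 - <<'E'
from h import *
st=status.observe();im=snap('wrist');heldlid(im,st)
print(domefit(im,[[0.666,.1417]]))
E
```

```text
held lid world [0.6637 0.1384] tool [-0.0006 -0.0002  0.0052] rms 0.0002
[[np.float64(0.6661), np.float64(0.1412), np.float64(0.0154), 4771]]
```

>>> play_rows --targets "0.003 0.002 0.025 -0.003 1;0.003 0.002 0.05 -0.003 1;0.003 0.002 0.068 -0.003 1;0.003 0.002 0.072 -0.003 1;0.003 0.002 0.072 -0.003 1"

```text
time_s: 19.65
position: [0.6661, 0.1426, 0.0763]
tool_rot: [[-0.042, 0.999, -0.001], [0.999, 0.042, -0.0], [-0.0, -0.001, -1.0]]
ft_force: [-0.4, -0.2, -0.9]
grip_width: 0.018
```

>>> play_rows --targets "0 0 0 0 1;0 0 0 0 1;0 0 0 0 1"

```text
time_s: 19.95
position: [0.6664, 0.1432, 0.0773]
tool_rot: [[-0.043, 0.999, 0.002], [0.999, 0.043, 0.0], [0.0, 0.002, -1.0]]
ft_force: [-0.0, 0.1, -0.6]
grip_width: 0.0183
```

```bash
python3 - <<'E'
from h import *
go(.666,.142,.0712,92.4)
st=status.observe();im=snap('wrist','w17.png');heldlid(im,st)
E
```

```text
t 19.95 pos [0.6664 0.1432 0.0773] yaw 92.46 shift [-0.0011 -0.0005  0.0061] turn 0.001 dist 0.006 ft [-0.   0.1 -0.6] w 0.0183 q [ 2. 42. 63.  0. 74. -0.]
held lid world [0.6661 0.1428] tool [-0.0003 -0.0003  0.0052] rms 0.0003
```

>>> play_rows --targets "-0.001 0 0.002 0 1;-0.001 0 0.004 0 1;-0.001 0 0.004 0 1;-0.001 0 0.004 0 1"

```text
time_s: 20.4
position: [0.6661, 0.1422, 0.0722]
tool_rot: [[-0.043, 0.999, -0.0], [0.999, 0.043, 0.0], [0.0, -0.0, -1.0]]
ft_force: [0.5, 0.3, -0.9]
grip_width: 0.018
```

>>> play_rows --targets "0 0 0.001 0 1;0 0 0.001 0 1;0 0 0.001 0 1"

```text
time_s: 20.7
position: [0.6662, 0.1422, 0.0713]
tool_rot: [[-0.043, 0.999, 0.0], [0.999, 0.043, -0.0], [-0.0, 0.0, -1.0]]
ft_force: [-0.0, 0.1, -0.4]
grip_width: 0.0181
```

>>> play_rows --targets "0 0 0.001 0 1;0 0 0.001 0 1;0 0 0.001 0 1"

```text
time_s: 21.0
position: [0.6662, 0.1422, 0.0711]
tool_rot: [[-0.043, 0.999, 0.001], [0.999, 0.043, -0.0], [-0.0, 0.001, -1.0]]
ft_force: [-2.8, 1.0, 5.4]
grip_width: 0.0181
```

>>> play_rows --targets "0 0 -0.0005 0 1;0 0 -0.0005 0 0.9;0 0 -0.0005 0 0.75;0 0 -0.0005 0 0.55;0 0 -0.0005 0 0.5"

```text
time_s: 21.5
position: [0.6661, 0.1422, 0.0705]
tool_rot: [[-0.043, 0.999, -0.0], [0.999, 0.043, -0.0], [-0.0, -0.0, -1.0]]
ft_force: [-0.0, -0.4, 0.4]
grip_width: 0.0426
```

>>> play_rows --targets "0 0 -0.01 0 0.5;0 0 -0.03 0 0.5;0 0 -0.06 0 0.5;0 0 -0.09 0 0.5;0 0 -0.1 0 0.5"

```text
time_s: 22.0
position: [0.6672, 0.1423, 0.1751]
tool_rot: [[-0.043, 0.999, 0.006], [0.999, 0.043, 0.0], [-0.0, 0.006, -1.0]]
ft_force: [-0.6, 0.1, 1.1]
grip_width: 0.0426
```

>>> play_rows --targets "0 0 0 0 0.5;0 0 0 0 0.5"

```text
time_s: 22.2
position: [0.6657, 0.1422, 0.1696]
tool_rot: [[-0.043, 0.999, -0.002], [0.999, 0.043, -0.0], [0.0, -0.002, -1.0]]
ft_force: [0.4, -0.3, -0.4]
grip_width: 0.0431
```

```bash
python3 - <<'E'
from h import *
go(.578,-.33,.16,92.4)
im=snap('wrist','w18.png');lids(im)
C=cloud(im);hsv=cv2.cvtColor(im['pixels'],cv2.COLOR_RGB2HSV);H,S=hsv[...,0].astype(int),hsv[...,1]
m=(H>45)&(H<85)&(S>40)&(abs(C[...,2]-.066)<.006)&(np.hypot(C[...,0]-.666,C[...,1]-.142)<.035)
P=C[m];A=np.c_[P[:,:2]-P[:,:2].mean(0),np.ones(len(P))];print('plane',len(P),np.linalg.lstsq(A,P[:,2],rcond=None)[0])
E
```

```text
t 22.2 pos [0.6657 0.1422 0.1696] yaw 92.47 shift [-0.468  -0.1079  0.0098] turn 0.0012 dist 0.48 ft [ 0.4 -0.3 -0.4] w 0.0431 q [ 2. 38. 56.  0. 86. -0.]
lid px [326 238] 5231 knob [0.6657 0.1443 0.0655] n 5168 disc z 0.0372 disc 667.6 110.4 r 20.6
plane 5217 [ 0.00288333 -0.00688523  0.06549542]
```

View pics/w18.png

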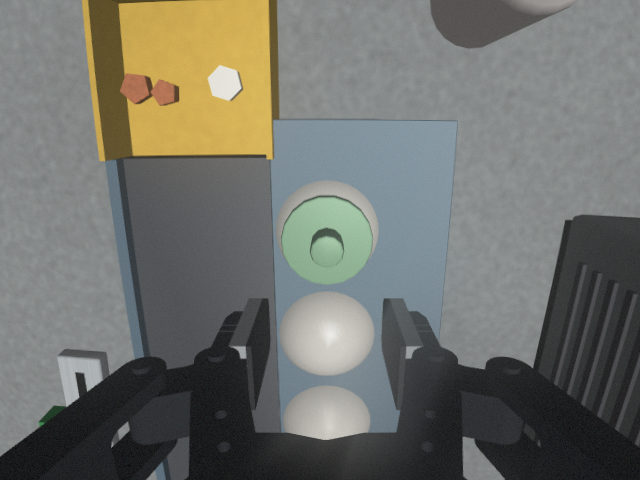

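>>> play_rows --targets "-0.045 -0.01 0 0 0.45;-0.092 -0.021 0 0 0.45;-0.14 -0.032 0 0 0.45;-0.188 -0.043 0 0 0.45;-0.235 -0.054 0 0 0.45"

```text
time_s: 22.75
position: [0.6212, -0.0966, 0.1693]
tool_rot: [[-0.043, 0.999, -0.002], [0.999, 0.043, 0.001], [0.001, -0.002, -1.0]]
ft_force: [0.7, -0.4, -0.3]
grip_width: 0.0468
```

>>> play_rows --targets "-0.048 -0.011 0.01 0 0.45;-0.096 -0.022 0.01 0 0.45;-0.144 -0.033 0.01 0 0.45;-0.192 -0.044 0.03 0 0.45;-0.232 -0.054 0.05 0 0.45"

```text
time_s: 23.25
position: [0.5775, -0.331, 0.1194]
tool_rot: [[-0.043, 0.999, -0.0], [0.999, 0.043, 0.0], [0.0, -0.0, -1.0]]
ft_force: [0.5, 0.8, 0.8]
grip_width: 0.0466
```

>>> play_rows --targets "0 0 0.025 0 0.45;0 0 0.035 0 0.45;0 0 0.035 0 0.45;0 0 0.035 0 0.45;0 0 0.035 0 0.45"

```text
time_s: 23.75
position: [0.5791, -0.3285, 0.0872]
tool_rot: [[-0.044, 0.999, 0.002], [0.999, 0.044, -0.001], [-0.001, 0.002, -1.0]]
ft_force: [0.7, -0.1, 0.3]
grip_width: 0.0468
```

```bash
python3 - <<'E'
from h import *
go(.578,-.329,.0305,92.4)
im=snap('wrist','w19.png');lids(im)
E
```

```text
t 23.75 pos [ 0.5791 -0.3285  0.0872] yaw 92.54 shift [-0.0004 -0.0013  0.0567] turn 0.0025 dist 0.057 ft [ 0.7 -0.1  0.3] w 0.0468 q [-40.  40.  66.   0.  74. -42.]
lid px [324 262] 8416 knob [ 0.5783 -0.3283  0.0443] n 1192 disc z 0.0235 disc 578.3 -329.2 r 28.8
lid px [158 353] 1348 knob [ 0.4837 -0.3884  0.0234] n 1296 disc z nan disc 0.0 0.0 r 0.0
lid px [292 397] 5454 knob [ 0.5613 -0.4143  0.044 ] n 751 disc z 0.0235 disc 560.8 -417.0 r 29.3
```

>>> play_rows --targets "0 -0.001 0.02 0.002 0.45;0 -0.001 0.045 0.002 0.45;0 -0.001 0.056 0.002 0.45;0 -0.001 0.056 0.002 0.45;0 -0.001 0.056 0.002 0.45"

```text
time_s: 24.3
position: [0.5779, -0.3293, 0.0309]
tool_rot: [[-0.041, 0.999, 0.001], [0.999, 0.041, -0.001], [-0.001, 0.001, -1.0]]
ft_force: [-0.2, 0.4, 0.5]
grip_width: 0.0471
```

>>> play_rows --targets "0 0 0 0 0.6;0 0 0 0 0.8;0 0 0 0 1;0 0 0 0 1;0 0 0 0 1"

```text
time_s: 24.8
position: [0.5778, -0.3294, 0.0311]
tool_rot: [[-0.041, 0.999, 0.002], [0.999, 0.041, -0.001], [-0.001, 0.002, -1.0]]
ft_force: [-0.3, 0.7, 7.3]
grip_width: 0.018
```

>>> play_rows --targets "0 0 -0.02 0 1;0 0 -0.06 0 1;0 0 -0.1 0 1;0 0 -0.12 0 1;0 0 -0.12 0 1"

```text
time_s: 25.3
position: [0.5783, -0.3298, 0.1534]
tool_rot: [[-0.041, 0.999, 0.005], [0.999, 0.041, -0.004], [-0.004, 0.005, -1.0]]
ft_force: [0.3, 0.1, -1.3]
grip_width: 0.0185
```

```bash
python3 - <<'E'
from h import *
st=status.observe();im=snap('wrist','w20.png');heldlid(im,st)
go(.6693,.0617,.145,92.4)
E
```

```text
held lid world [ 0.5782 -0.3295] tool [ 0.0004 -0.0001  0.0052] rms 0.0005
t 25.35 pos [ 0.5776 -0.3292  0.1508] yaw 92.35 shift [0.3868 0.1077 0.0054] turn -0.0008 dist 0.402 ft [0.6 0.2 0.2] w 0.0181 q [-40.  37.  61.   0.  82. -42.]
```

View pics/w20.png

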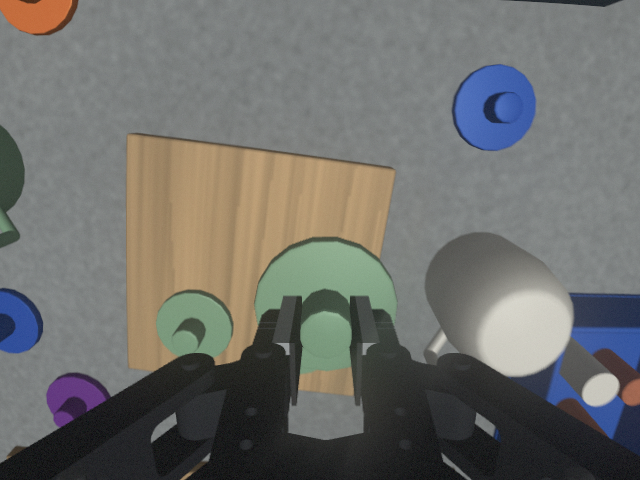

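>>> play_rows --targets "0.045 0.012 0 0 1;0.093 0.026 0 0 1;0.141 0.039 0 0 1;0.189 0.053 0 0 1;0.235 0.065 0 0 1"

```text
time_s: 25.85
position: [0.6322, -0.0893, 0.1478]
tool_rot: [[-0.041, 0.999, -0.003], [0.999, 0.041, 0.001], [0.001, -0.003, -1.0]]
ft_force: [0.4, -0.6, 0.7]
grip_width: 0.0179
```

>>> play_rows --targets "0.045 0.012 0 0 1;0.09 0.025 0 0 1;0.125 0.035 0 0 1;0.15 0.042 0 0 1;0.15 0.042 0 0 1"

```text
time_s: 26.35
position: [0.6679, 0.0635, 0.1475]
tool_rot: [[-0.045, 0.999, -0.003], [0.999, 0.045, 0.001], [0.001, -0.003, -1.0]]
ft_force: [0.1, -0.1, -1.6]
grip_width: 0.0181
```

>>> play_rows --targets "0 0 0 0 1;0 0 0 0 1;0 0 0 0 1"

```text
time_s: 26.65
position: [0.6683, 0.0588, 0.1494]
tool_rot: [[-0.039, 0.999, -0.001], [0.999, 0.039, 0.0], [0.0, -0.001, -1.0]]
ft_force: [0.1, -0.4, -0.1]
grip_width: 0.0178
```

```bash
python3 - <<'E'
from h import *
st=status.observe();im=snap('wrist','w21.png');heldlid(im,st,-.007)
go(.6693,.0617,.0745,92.4)
print(domefit(im,[[0.6693,.0617]]))
E
```

```text
held lid world [0.668  0.0585] tool [-0.0003 -0.0003  0.007 ] rms 0.0002
t 26.7 pos [0.6683 0.0589 0.1496] yaw 92.27 shift [0.0028 0.0011 0.0751] turn -0.0023 dist 0.075 ft [-1.1 -0.4 -0.8] w 0.0183 q [-5. 37. 60. -0. 82. -7.]
[[np.float64(0.6693), np.float64(0.0613), np.float64(0.0153), 4678]]
```

>>> play_rows --targets "0.003 0.001 0.025 -0.002 1;0.003 0.001 0.05 -0.002 1;0.003 0.001 0.068 -0.002 1;0.003 0.001 0.072 -0.002 1;0.003 0.001 0.072 -0.002 1"

```text
time_s: 27.2
position: [0.6693, 0.0625, 0.0777]
tool_rot: [[-0.042, 0.999, -0.001], [0.999, 0.042, 0.0], [0.0, -0.001, -1.0]]
ft_force: [0.1, -0.4, -1.6]
grip_width: 0.0181
```

>>> play_rows --targets "0 0 0 0 1;0 0 0 0 1;0 0 0 0 1"

```text
time_s: 27.5
position: [0.6697, 0.063, 0.0787]
tool_rot: [[-0.043, 0.999, 0.001], [0.999, 0.043, -0.0], [-0.0, 0.001, -1.0]]
ft_force: [-0.7, 0.6, 0.1]
grip_width: 0.0183
```

```bash
python3 - <<'E'
from h import *
st=status.observe();im=snap('wrist','w22.png');heldlid(im,st,-.007)
go(.6694,.0617,.073,92.4)
E
```

```text
held lid world [0.6695 0.063 ] tool [ 0.     -0.0001  0.007 ] rms 0.0003
t 27.55 pos [0.6696 0.063  0.0786] yaw 92.47 shift [-0.0013 -0.0002  0.0056] turn 0.0011 dist 0.006 ft [ 0.6 -0.3 -1.2] w 0.018 q [-5. 41. 65.  0. 74. -7.]
```

>>> play_rows --targets "-0.001 0 0.002 0 1;-0.001 0 0.004 0 1;-0.001 0 0.0045 0 1;-0.001 0 0.0045 0 1"

```text
time_s: 27.95
position: [0.6693, 0.062, 0.0732]
tool_rot: [[-0.043, 0.999, -0.0], [0.999, 0.043, 0.0], [0.0, -0.0, -1.0]]
ft_force: [-0.1, -0.2, -0.7]
grip_width: 0.0183
```

>>> play_rows --targets "0 0 0.001 0 1;0 0 0.001 0 1;0 0 0.001 0 1"

```text
time_s: 28.25
position: [0.6695, 0.062, 0.0729]
tool_rot: [[-0.043, 0.999, 0.001], [0.999, 0.043, -0.0], [-0.0, 0.001, -1.0]]
ft_force: [-2.1, 0.8, 5.0]
grip_width: 0.0186
```

```bash
python3 - <<'E'
from h import *
go(.6694,.0617,.073,92.4)
E
```

```text
t 28.25 pos [0.6695 0.062  0.0729] yaw 92.46 shift [-0.0003 -0.0001 -0.0001] turn 0.0011 dist 0.0 ft [-2.1  0.8  5. ] w 0.0186 q [-5. 42. 65. -0. 73. -7.]
```

Contact is made, so I'm releasing with a limited opening.

>>> play_rows --targets "0 0 -0.0005 0 1;0 0 -0.0005 0 0.9;0 0 -0.0005 0 0.75;0 0 -0.0005 0 0.55;0 0 -0.0005 0 0.5"

```text
time_s: 28.75
position: [0.6693, 0.062, 0.0725]
tool_rot: [[-0.043, 0.999, -0.0], [0.999, 0.043, 0.0], [0.0, -0.0, -1.0]]
ft_force: [-0.4, 0.5, -0.3]
grip_width: 0.0423
```

>>> play_rows --targets "0 0 -0.01 0 0.5;0 0 -0.03 0 0.5;0 0 -0.06 0 0.5;0 0 -0.09 0 0.5;0 0 -0.09 0 0.5"

```text
time_s: 29.25
position: [0.6711, 0.062, 0.1684]
tool_rot: [[-0.043, 0.999, 0.009], [0.999, 0.043, -0.001], [-0.001, 0.009, -1.0]]
ft_force: [-0.2, 0.4, 0.3]
grip_width: 0.0425
```

>>> play_rows --targets "0 0 0 0 0.5;0 0 0 0 0.5"

```text
time_s: 29.45
position: [0.6689, 0.0621, 0.162]
tool_rot: [[-0.043, 0.999, -0.002], [0.999, 0.043, 0.0], [0.0, -0.002, -1.0]]
ft_force: [0.4, -0.2, -0.3]
grip_width: 0.0427
```

```bash
cat >> h.py <<'E'
def level(im,guess):
    C=cloud(im);hsv=cv2.cvtColor(im['pixels'],cv2.COLOR_RGB2HSV);H,S=hsv[...,0].astype(int),hsv[...,1]
    for a in guess:
        m=(H>45)&(H<85)&(S>40)&(abs(C[...,2]-.066)<.009)&(np.hypot(C[...,0]-a[0],C[...,1]-a[1])<.035)
        P=C[m]
        if len(P)<100: print(a,'few',len(P)); continue
        A=np.c_[P[:,:2]-P[:,:2].mean(0),np.ones(len(P))];s=np.linalg.lstsq(A,P[:,2],rcond=None)[0]
        print(a,len(P),'tilt deg',np.degrees(np.hypot(*s[:2])).round(2),'z',s[2].round(4),'ctr',(np.array(cv2.minEnclosingCircle((P[:,:2]*1000).astype(np.float32))[0])).round(1))
E
python3 - <<'E'
from h import *
go(.561,-.4165,.09,92.4)
im=snap('wrist','w23.png');level(im,[[.666,.142],[.6693,.0615]])
E
```

```text
t 29.45 pos [0.6689 0.0621 0.162 ] yaw 92.46 shift [-0.4735 -0.1283  0.0721] turn 0.0011 dist 0.496 ft [ 0.4 -0.2 -0.3] w 0.0427 q [-5. 37. 59.  0. 84. -7.]
[0.666, 0.142] 4009 tilt deg 0.48 z 0.0655 ctr [665.9 142.1]
[0.6693, 0.0615] 5572 tilt deg 0.41 z 0.0655 ctr [669.   62.3]
```

View pics/w23.png

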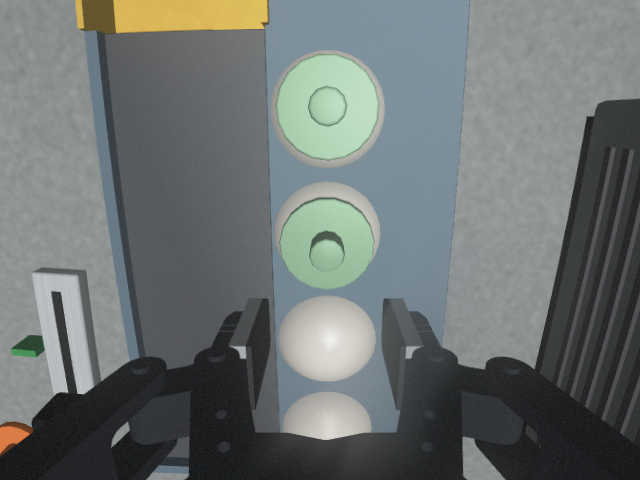

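>>> play_rows --targets "-0.045 -0.012 0 0 0.45;-0.092 -0.025 0 0 0.45;-0.14 -0.038 0 0 0.45;-0.188 -0.051 0 0 0.45;-0.236 -0.064 0 0 0.45"

```text
time_s: 30.0
position: [0.6146, -0.1782, 0.162]
tool_rot: [[-0.043, 0.999, -0.001], [0.999, 0.043, 0.001], [0.001, -0.001, -1.0]]
ft_force: [0.4, -0.3, -0.6]
grip_width: 0.047
```

>>> play_rows --targets "-0.048 -0.013 0 0 0.45;-0.096 -0.026 0 0 0.45;-0.144 -0.039 0 0 0.45;-0.192 -0.052 0.02 0 0.45;-0.237 -0.064 0.04 0 0.45"

```text
time_s: 30.5
position: [0.5619, -0.4141, 0.1236]
tool_rot: [[-0.043, 0.999, -0.0], [0.999, 0.043, 0.0], [0.0, -0.0, -1.0]]
ft_force: [1.1, -0.1, 0.4]
grip_width: 0.0471
```

>>> play_rows --targets "0 0 0.025 0 0.45;0 0 0.035 0 0.45;0 0 0.035 0 0.45;0 0 0.035 0 0.45;0 0 0.035 0 0.45"

```text
time_s: 31.0
position: [0.5636, -0.4117, 0.0911]
tool_rot: [[-0.044, 0.999, 0.002], [0.999, 0.044, -0.002], [-0.002, 0.002, -1.0]]
ft_force: [0.1, -0.0, 0.3]
grip_width: 0.0475
```

```bash
python3 - <<'E'
from h import *
go(.561,-.4167,.0305,92.4)
im=snap('wrist','w24.png');lids(im)
E
```

```text
t 31.0 pos [ 0.5636 -0.4117  0.0911] yaw 92.54 shift [-0.0048 -0.0029  0.0606] turn 0.0024 dist 0.061 ft [ 0.1 -0.   0.3] w 0.0475 q [-46.  43.  59.   0.  78. -48.]
lid px [179 247] 8168 knob [ 0.484  -0.4085  0.0443] n 1161 disc z 0.0236 disc 483.4 -409.1 r 29.1
lid px [321 267] 7996 knob [ 0.5611 -0.4162  0.0442] n 1138 disc z 0.0235 disc 561.1 -417.0 r 28.7
```

View pics/w24.png

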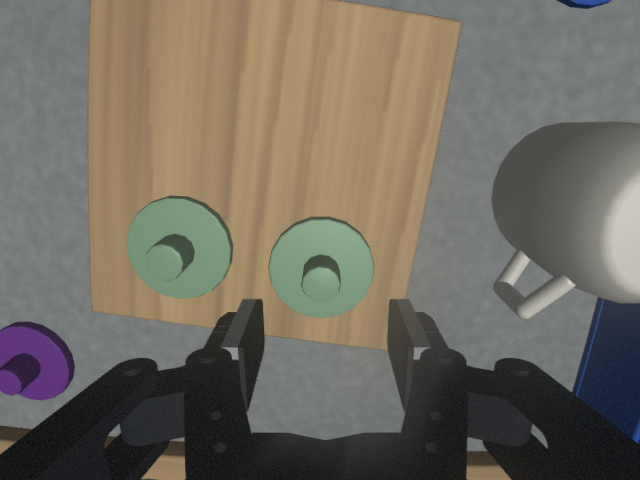

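>>> play_rows --targets "-0.005 -0.003 0.01 0.002 0.45;-0.005 -0.003 0.04 0.002 0.45;-0.005 -0.003 0.06 0.002 0.45;-0.005 -0.003 0.06 0.002 0.45;-0.005 -0.003 0.06 0.002 0.45"

```text
time_s: 31.55
position: [0.56, -0.4176, 0.0299]
tool_rot: [[-0.041, 0.999, 0.0], [0.999, 0.041, -0.0], [-0.0, 0.0, -1.0]]
ft_force: [0.1, -0.7, 0.7]
grip_width: 0.0467
```

>>> play_rows --targets "0 0 0 0 0.6;0 0 0 0 0.8;0 0 0 0 1;0 0 0 0 1;0 0 0 0 1"

```text
time_s: 32.05
position: [0.5604, -0.4178, 0.031]
tool_rot: [[-0.041, 0.999, 0.002], [0.999, 0.041, -0.002], [-0.002, 0.002, -1.0]]
ft_force: [-0.7, -0.2, 5.9]
grip_width: 0.0183
```

>>> play_rows --targets "0 0 -0.02 0 1;0 0 -0.06 0 1;0 0 -0.1 0 1;0 0 -0.12 0 1;0 0 -0.12 0 1"

```text
time_s: 32.55
position: [0.5608, -0.4181, 0.1534]
tool_rot: [[-0.041, 0.999, 0.005], [0.999, 0.041, -0.005], [-0.005, 0.005, -1.0]]
ft_force: [0.2, 0.4, -0.1]
grip_width: 0.0178
```

```bash
python3 - <<'E'
from h import *
st=status.observe();im=snap('wrist','w25.png');heldlid(im,st)
go(.6726,-.0185,.145,92.4)
E
```

```text
held lid world [ 0.5604 -0.4171] tool [ 0.0011 -0.0003  0.0052] rms 0.0004
t 32.6 pos [ 0.5601 -0.4175  0.1506] yaw 92.35 shift [0.394  0.1288 0.0051] turn -0.0008 dist 0.415 ft [-0.4 -0.  -0.5] w 0.0183 q [-46.  40.  55.   0.  85. -49.]
```

>>> play_rows --targets "0.045 0.014 0 0 1;0.09 0.029 0 0 1;0.137 0.044 0 0 1;0.184 0.06 0 0 1;0.23 0.075 0 0 1"

```text
time_s: 33.1
position: [0.625, -0.1821, 0.1475]
tool_rot: [[-0.041, 0.999, -0.003], [0.999, 0.041, 0.002], [0.002, -0.003, -1.0]]
ft_force: [0.1, 0.6, -0.7]
grip_width: 0.0179
```

>>> play_rows --targets "0.045 0.015 0 0 1;0.09 0.029 0 0 1;0.13 0.043 0 0 1;0.16 0.053 0 0 1;0.162 0.053 0 0 1"

```text
time_s: 33.6
position: [0.6715, -0.0162, 0.1472]
tool_rot: [[-0.045, 0.999, -0.003], [0.999, 0.046, 0.001], [0.002, -0.003, -1.0]]
ft_force: [0.4, -0.4, -0.4]
grip_width: 0.0182
```

>>> play_rows --targets "0 0 0 0 1;0 0 0 0 1;0 0 0 0 1"

```text
time_s: 33.9
position: [0.6714, -0.0218, 0.149]
tool_rot: [[-0.039, 0.999, -0.001], [0.999, 0.039, 0.0], [0.0, -0.001, -1.0]]
ft_force: [-0.3, 0.1, 0.6]
grip_width: 0.0179
```

```bash
python3 - <<'E'
from h import *
st=status.observe();im=snap('wrist','w26.png');heldlid(im,st,-.007)
go(.6726,-.0185,.077,92.4)
print(domefit(im,[[0.6726,-.0185]]))
E
```

```text
held lid world [ 0.6712 -0.0216] tool [ 0.0002 -0.0002  0.007 ] rms 0.0002
t 33.95 pos [ 0.6715 -0.0216  0.1492] yaw 92.26 shift [0.0031 0.0013 0.0722] turn -0.0025 dist 0.072 ft [-1.2  0.1 -0.7] w 0.0181 q [-12.  38.  60.  -0.  82. -14.]
[[np.float64(0.6727), np.float64(-0.0187), np.float64(0.0154), 4664]]
```

>>> play_rows --targets "0.003 0.001 0.025 -0.002 1;0.003 0.001 0.05 -0.002 1;0.003 0.001 0.068 -0.002 1;0.003 0.001 0.072 -0.002 1;0.003 0.001 0.072 -0.002 1"

```text
time_s: 34.45
position: [0.6725, -0.0179, 0.0774]
tool_rot: [[-0.042, 0.999, -0.001], [0.999, 0.042, 0.0], [0.0, -0.001, -1.0]]
ft_force: [0.1, 0.4, -0.5]
grip_width: 0.0181
```

>>> play_rows --targets "0 0 0 0 1;0 0 0 0 1;0 0 0 0 1"

```text
time_s: 34.75
position: [0.6729, -0.0174, 0.0784]
tool_rot: [[-0.043, 0.999, 0.001], [0.999, 0.043, -0.0], [-0.0, 0.001, -1.0]]
ft_force: [0.2, -1.1, -1.0]
grip_width: 0.0181
```

```bash
python3 - <<'E'
from h import *
st=status.observe();im=snap('wrist','w27.png');heldlid(im,st,-.007)
go(.6727,-.0185,.073,92.4)
E
```

```text
held lid world [ 0.6727 -0.0169] tool [ 0.0006 -0.0002  0.007 ] rms 0.0004
t 34.8 pos [ 0.6728 -0.0174  0.0782] yaw 92.46 shift [-0.0011 -0.0002  0.0052] turn 0.0011 dist 0.005 ft [-0.  -0.1 -1.1] w 0.0182 q [-12.  41.  65.   0.  74. -14.]
```

>>> play_rows --targets "-0.0015 0 0.002 0 1;-0.0015 0 0.004 0 1;-0.0015 0 0.0045 0 1;-0.0015 0 0.0045 0 1"

```text
time_s: 35.2
position: [0.6727, -0.0189, 0.073]
tool_rot: [[-0.043, 0.999, -0.0], [0.999, 0.043, -0.0], [-0.0, -0.0, -1.0]]
ft_force: [-0.8, -0.3, 0.0]
grip_width: 0.0181
```

>>> play_rows --targets "0 0 0.001 0 1;0 0 0.001 0 1;0 0 0.001 0 1"

```text
time_s: 35.5
position: [0.6727, -0.0189, 0.0729]
tool_rot: [[-0.043, 0.999, 0.001], [0.999, 0.043, -0.0], [-0.0, 0.001, -1.0]]
ft_force: [-2.6, -0.6, 6.8]
grip_width: 0.0186
```

```bash
python3 - <<'E'
from h import *
go(.6727,-.0185,.073,92.4)
E
```

```text
t 35.5 pos [ 0.6727 -0.0189  0.0729] yaw 92.47 shift [ 0.0005 -0.     -0.0001] turn 0.0012 dist 0.0 ft [-2.6 -0.6  6.8] w 0.0186 q [-12.  42.  65.  -0.  73. -14.]
```

>>> play_rows --targets "0 0 -0.0005 0 1;0 0 -0.0005 0 0.9;0 0 -0.0005 0 0.75;0 0 -0.0005 0 0.55;0 0 -0.0005 0 0.5"

```text
time_s: 36.0
position: [0.6726, -0.0188, 0.0721]
tool_rot: [[-0.043, 0.999, -0.0], [0.999, 0.043, 0.0], [0.0, -0.0, -1.0]]
ft_force: [-0.5, -0.2, 0.2]
grip_width: 0.0425
```

>>> play_rows --targets "0 0 -0.01 0 0.5;0 0 -0.03 0 0.5;0 0 -0.06 0 0.5;0 0 -0.09 0 0.5;0 0 -0.09 0 0.5"

```text
time_s: 36.5
position: [0.6744, -0.0191, 0.1681]
tool_rot: [[-0.043, 0.999, 0.009], [0.999, 0.043, -0.002], [-0.002, 0.009, -1.0]]
ft_force: [-0.1, -0.1, 0.2]
grip_width: 0.0426
```

>>> play_rows --targets "0 0 0 0 0.5;0 0 0 0 0.5"

```text
time_s: 36.7
position: [0.6722, -0.0188, 0.1616]
tool_rot: [[-0.043, 0.999, -0.002], [0.999, 0.043, 0.0], [0.0, -0.002, -1.0]]
ft_force: [0.8, -0.2, -1.1]
grip_width: 0.0427
```

```bash
python3 - <<'E'
from h import *
go(.4837,-.409,.09,92.4)
im=snap('wrist','w28.png');level(im,[[.666,.142],[.6693,.0615],[.6726,-.0185]])
E
```

```text
t 36.7 pos [ 0.6722 -0.0188  0.1616] yaw 92.46 shift [-0.3818 -0.205   0.0718] turn 0.0011 dist 0.439 ft [ 0.8 -0.2 -1.1] w 0.0427 q [-12.  37.  59.   0.  84. -14.]
[0.666, 0.142] 293 tilt deg 23.04 z 0.0643 ctr [666.8 117.6]
[0.6693, 0.0615] 2723 tilt deg 0.56 z 0.0654 ctr [669.   62.1]
[0.6726, -0.0185] 5570 tilt deg 0.22 z 0.0655 ctr [672.4 -18.2]
```

View pics/w28.png

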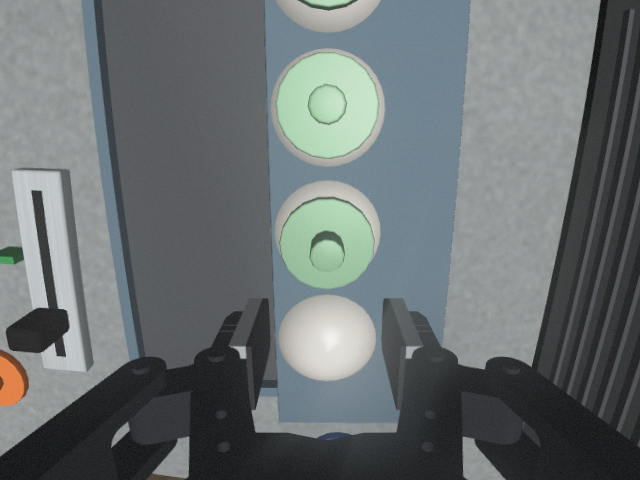

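Three lids are level (the first one is only partly in this view). Next is the last lid, at about (0.484, -0.409).

>>> play_rows --targets "-0.042 -0.022 0 0 0.45;-0.084 -0.045 0 0 0.45;-0.126 -0.068 0 0 0.45;-0.168 -0.09 0 0 0.45;-0.208 -0.112 0 0 0.45"

```text
time_s: 37.25
position: [0.5684, -0.233, 0.1617]
tool_rot: [[-0.043, 0.999, -0.001], [0.999, 0.043, 0.001], [0.001, -0.001, -1.0]]
ft_force: [0.6, -0.4, -0.1]
grip_width: 0.047
```

>>> play_rows --targets "-0.042 -0.022 0 0 0.45;-0.084 -0.045 0 0 0.45;-0.126 -0.068 0 0 0.45;-0.16 -0.086 0.02 0 0.45;-0.174 -0.093 0.04 0 0.45"

```text
time_s: 37.75
position: [0.4823, -0.4125, 0.1214]
tool_rot: [[-0.04, 0.999, -0.0], [0.999, 0.04, -0.0], [-0.0, -0.0, -1.0]]
ft_force: [-0.2, 0.9, -0.5]
grip_width: 0.0468
```

>>> play_rows --targets "0 0 0.025 0 0.45;0 0 0.035 0 0.45;0 0 0.035 0 0.45;0 0 0.035 0 0.45;0 0 0.035 0 0.45"

```text
time_s: 38.25
position: [0.4849, -0.4093, 0.0888]
tool_rot: [[-0.044, 0.999, 0.001], [0.999, 0.044, -0.002], [-0.002, 0.001, -1.0]]
ft_force: [-0.1, 0.2, 0.8]
grip_width: 0.0469
```

```bash
python3 - <<'E'
from h import *
go(.4837,-.409,.0305,92.4)
im=snap('wrist','w29.png');lids(im)
E
```

```text
t 38.25 pos [ 0.4849 -0.4093  0.0888] yaw 92.51 shift [ 0.0005 -0.0013  0.0583] turn 0.0019 dist 0.058 ft [-0.1  0.2  0.8] w 0.0469 q [-51.  37.  72.   0.  71. -53.]
lid px [35 58] 7955 knob [ 0.3514 -0.3193  0.0614] n 1273 disc z 0.0335 disc 356.1 -315.0 r 29.3
lid px [322 259] 8255 knob [ 0.4832 -0.4083  0.0443] n 1170 disc z 0.0236 disc 483.0 -409.1 r 28.8
```

View pics/w29.png

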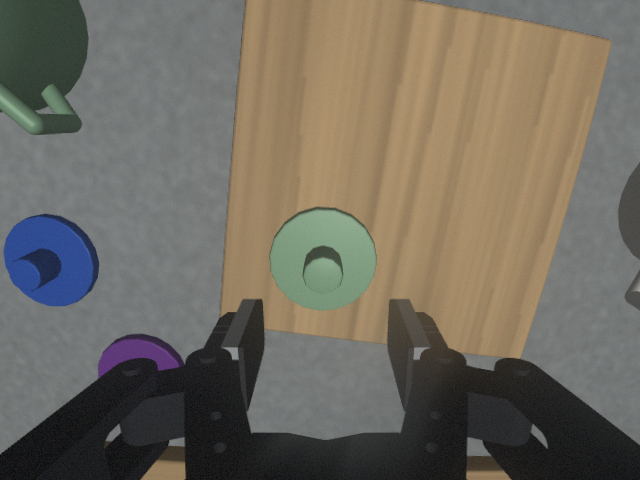

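>>> play_rows --targets "0 -0.002 0.01 0.002 0.45;0 -0.002 0.04 0.002 0.45;0 -0.002 0.058 0.002 0.45;0 -0.002 0.058 0.002 0.45;0 -0.002 0.058 0.002 0.45"

```text
time_s: 38.8
position: [0.4824, -0.4096, 0.0298]
tool_rot: [[-0.041, 0.999, 0.0], [0.999, 0.041, -0.0], [-0.0, 0.0, -1.0]]
ft_force: [-0.1, -0.3, 0.5]
grip_width: 0.0472
```

>>> play_rows --targets "0 0 0 0 0.6;0 0 0 0 0.8;0 0 0 0 1;0 0 0 0 1;0 0 0 0 1"

```text
time_s: 39.3
position: [0.4827, -0.4098, 0.0308]
tool_rot: [[-0.041, 0.999, 0.001], [0.999, 0.041, -0.002], [-0.002, 0.001, -1.0]]
ft_force: [-0.8, 0.9, 6.9]
grip_width: 0.0182
```

>>> play_rows --targets "0 0 -0.02 0 1;0 0 -0.06 0 1;0 0 -0.1 0 1;0 0 -0.12 0 1;0 0 -0.12 0 1"

```text
time_s: 39.8
position: [0.4831, -0.4103, 0.153]
tool_rot: [[-0.041, 0.999, 0.004], [0.999, 0.041, -0.005], [-0.005, 0.004, -1.0]]
ft_force: [-0.5, -0.3, -0.5]
grip_width: 0.0179
```

```bash
python3 - <<'E'
from h import *
st=status.observe();im=snap('wrist','w30.png');heldlid(im,st)
go(.676,-.098,.145,92.4)
E
```

```text
held lid world [ 0.3868 -0.3266] tool [ 0.0876 -0.0928  0.0044] rms 0.0021
t 39.85 pos [ 0.4825 -0.4096  0.1505] yaw 92.35 shift [0.3034 0.2061 0.0052] turn -0.0008 dist 0.367 ft [-0.4  0.1 -1.4] w 0.0182 q [-51.  34.  68.   0.  79. -53.]
```

>>> play_rows --targets "0.04 0.027 0 0 1;0.08 0.054 0 0 1;0.12 0.081 0 0 1;0.158 0.107 0 0 1;0.196 0.133 0 0 1"

```text
time_s: 40.35
position: [0.6073, -0.206, 0.1475]
tool_rot: [[-0.041, 0.999, -0.003], [0.999, 0.041, 0.002], [0.002, -0.003, -1.0]]
ft_force: [1.2, 0.0, -1.0]
grip_width: 0.0181
```

>>> play_rows --targets "0.035 0.024 0 0 1;0.07 0.047 0 0 1;0.1 0.068 0 0 1;0.107 0.073 0 0 1;0.107 0.073 0 0 1"

```text
time_s: 40.85
position: [0.6755, -0.097, 0.1475]
tool_rot: [[-0.043, 0.999, -0.003], [0.999, 0.043, 0.001], [0.001, -0.003, -1.0]]
ft_force: [-0.2, -0.0, -1.4]
grip_width: 0.0182
```

>>> play_rows --targets "0 0 0 0 1;0 0 0 0 1;0 0 0 0 1"

```text
time_s: 41.15
position: [0.6752, -0.0995, 0.1495]
tool_rot: [[-0.039, 0.999, -0.0], [0.999, 0.039, -0.0], [-0.0, -0.0, -1.0]]
ft_force: [0.4, -0.6, -1.4]
grip_width: 0.0179
```

```bash
python3 - <<'E'
from h import *
st=status.observe();im=snap('wrist','w31.png');heldlid(im,st,-.007)
go(.676,-.098,.077,92.4)
print(domefit(im,[[0.676,-.098]]))
E
```

```text
held lid world [ 0.675  -0.0992] tool [ 0.0003 -0.0002  0.007 ] rms 0.0002
t 41.2 pos [ 0.6753 -0.0993  0.1496] yaw 92.26 shift [0.0013 0.0007 0.0726] turn -0.0024 dist 0.073 ft [-0.6  0.5 -0.7] w 0.0179 q [-18.  39.  58.  -0.  83. -21.]
[[np.float64(0.676), np.float64(-0.0986), np.float64(0.0154), 4324]]
```

>>> play_rows --targets "0.001 0.001 0.025 -0.002 1;0.001 0.001 0.05 -0.002 1;0.001 0.001 0.068 -0.002 1;0.001 0.001 0.072 -0.002 1;0.001 0.001 0.072 -0.002 1"

```text
time_s: 41.7
position: [0.6765, -0.0975, 0.0775]
tool_rot: [[-0.042, 0.999, -0.0], [0.999, 0.042, 0.0], [0.0, -0.0, -1.0]]
ft_force: [0.0, -0.4, -0.5]
grip_width: 0.0179
```

>>> play_rows --targets "0 0 0 0 1;0 0 0 0 1;0 0 0 0 1"

```text
time_s: 42.0
position: [0.677, -0.0973, 0.0785]
tool_rot: [[-0.043, 0.999, 0.001], [0.999, 0.043, -0.0], [-0.001, 0.001, -1.0]]
ft_force: [-0.4, -0.3, -0.7]
grip_width: 0.0181
```

```bash
python3 - <<'E'
from h import *
st=status.observe();im=snap('wrist','w32.png');heldlid(im,st,-.007)
go(.676,-.0985,.073,92.4)
E
```

```text
held lid world [ 0.7228 -0.0609] tool [0.0344 0.0473 0.007 ] rms 0.0043
t 42.05 pos [ 0.6768 -0.0972  0.0782] yaw 92.47 shift [-0.0012 -0.0009  0.0052] turn 0.0012 dist 0.005 ft [-0.6  0.2 -0.4] w 0.0182 q [-18.  42.  63.   0.  75. -21.]
```

>>> play_rows --targets "-0.001 -0.001 0.002 0 1;-0.001 -0.001 0.004 0 1;-0.001 -0.001 0.0045 0 1;-0.001 -0.001 0.0045 0 1"

```text
time_s: 42.45
position: [0.6757, -0.0982, 0.0729]
tool_rot: [[-0.043, 0.999, -0.0], [0.999, 0.043, 0.0], [0.0, -0.0, -1.0]]
ft_force: [0.3, -0.9, 0.1]
grip_width: 0.0182
```

>>> play_rows --targets "0 0 0.001 0 1;0 0 0.001 0 1;0 0 0.001 0 1"

```text
time_s: 42.75
position: [0.6758, -0.0983, 0.0727]
tool_rot: [[-0.043, 0.999, 0.001], [0.999, 0.043, -0.0], [-0.0, 0.001, -1.0]]
ft_force: [-2.6, -0.0, 4.9]
grip_width: 0.018
```

```bash
python3 - <<'E'
from h import *
go(.676,-.0985,.073,92.4)
snap('wrist','w33.png')
E
```

```text
t 42.75 pos [ 0.6758 -0.0983  0.0727] yaw 92.46 shift [-0.0002  0.0002 -0.0003] turn 0.0011 dist 0.0 ft [-2.6 -0.   4.9] w 0.018 q [-18.  43.  63.  -0.  74. -21.]
```

View pics/w33.png

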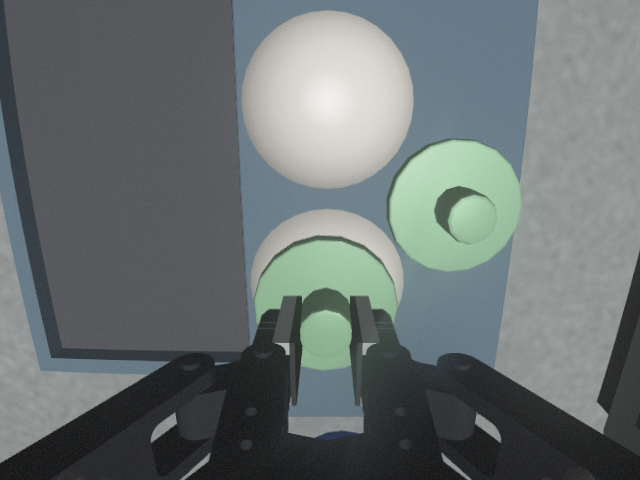

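The lid placed on dome 2 has been knocked off and now lies on the plinth at pixel (455,205). I'll release this one first, then put that lid back.

>>> play_rows --targets "0 0 -0.0005 0 1;0 0 -0.0005 0 0.9;0 0 -0.0005 0 0.75;0 0 -0.0005 0 0.6;0 0 -0.0005 0 0.55"

```text
time_s: 43.3
position: [0.6757, -0.0982, 0.0722]
tool_rot: [[-0.043, 0.999, -0.0], [0.999, 0.043, 0.0], [0.0, -0.0, -1.0]]
ft_force: [-0.0, -0.9, 0.4]
grip_width: 0.0385
```

>>> play_rows --targets "0 0 -0.01 0 0.55;0 0 -0.03 0 0.55;0 0 -0.06 0 0.5;0 0 -0.1 0 0.5;0 0 -0.12 0 0.5"

```text
time_s: 43.8
position: [0.6765, -0.0984, 0.1971]
tool_rot: [[-0.043, 0.999, 0.005], [0.999, 0.043, -0.002], [-0.002, 0.005, -1.0]]
ft_force: [-0.0, 0.5, 0.6]
grip_width: 0.0424
```

>>> play_rows --targets "0 0 0 0 0.5;0 0 0 0 0.5;0 0 0 0 0.5"

```text
time_s: 44.1
position: [0.6752, -0.0981, 0.1909]
tool_rot: [[-0.043, 0.999, -0.003], [0.999, 0.043, 0.001], [0.001, -0.003, -1.0]]
ft_force: [-0.5, 0.9, -0.4]
grip_width: 0.043
```

```bash
python3 - <<'E'
from h import *
im=snap('wrist','w34.png');level(im,[[.666,.142],[.6693,.0615],[.6726,-.0185],[.676,-.0985]]);lids(im)
go(.7228,-.061,.11,92.4)
snap('scene','s34.png')
E
```

```text
[0.666, 0.142] few 0
[0.6693, 0.0615] 1176 tilt deg 3.78 z 0.0655 ctr [669.7  45.2]
[0.6726, -0.0185] few 0
[0.676, -0.0985] 4565 tilt deg 1.53 z 0.0656 ctr [675.2 -97.4]
lid px [325   9] 1076 knob [0.6684 0.0404 0.0657] n 1044 disc z nan disc 0.0 0.0 r 0.0
lid px [410 186] 3100 knob [ 0.7288 -0.0594  0.0663] n 555 disc z 0.0455 disc 728.7 -58.7 r 28.7
lid px [327 230] 4580 knob [ 0.6752 -0.0957  0.0656] n 4502 disc z 0.0375 disc 677.1 -128.4 r 21.0
t 44.15 pos [ 0.6752 -0.0981  0.1909] yaw 92.46 shift [0.0349 0.0493 0.0808] turn 0.0011 dist 0.101 ft [0.3 0.4 0.1] w 0.0427 q [-18.  37.  54.   0.  89. -21.]
```

View pics/w34.png

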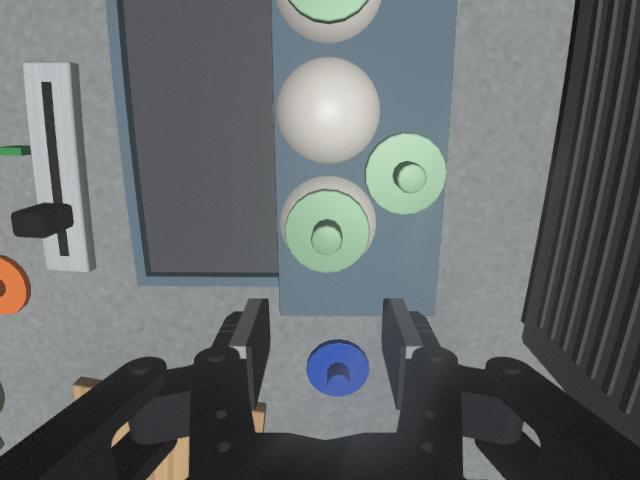

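View pics/s34.png

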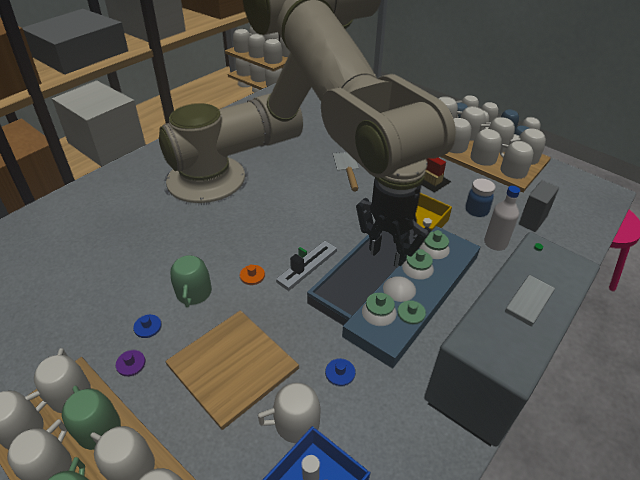

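```bash
python3 - <<'E'
from h import *
for n in ['top','scene','wrist']:
    im=snap(n);C=cloud(im);X,Y,Z=[C[...,i] for i in range(3)]
    m=(X>.74)&(X<1.0)&(abs(Y)<.2)&(Z>.03)&(Z<.3)&(im['range_z']>0)
    if n=='scene': m&=(X>.78)
    print(n,m.sum(),np.percentile(X[m],[.5,2,5,20]).round(3),np.percentile(Z[m],[5,50,99]).round(3))
im=snap('wrist','w35.png');lids(im);level(im,[[.676,-.0985]])
go(.7288,-.059,.16,182.4)
E
```

```text
top 9604 [0.742 0.747 0.842 0.847] [0.051 0.19  0.204]
scene 14292 [0.849 0.851 0.856 0.881] [0.186 0.19  0.202]
wrist 43294 [0.741 0.742 0.745 0.843] [0.037 0.081 0.157]
lid px [323   9] 1017 knob [0.6675 0.0403 0.0657] n 989 disc z nan disc 0.0 0.0 r 0.0
lid px [409 187] 2918 knob [ 0.7292 -0.0602  0.0664] n 488 disc z 0.0456 disc 728.6 -58.7 r 28.8
lid px [326 229] 4550 knob [ 0.6752 -0.0958  0.0656] n 4485 disc z 0.0375 disc 676.0 -129.9 r 19.1
[0.676, -0.0985] 4548 tilt deg 1.54 z 0.0656 ctr [675.2 -97.4]
t 44.4 pos [ 0.6756 -0.0982  0.192 ] yaw 92.46 shift [0.0369 0.0548 0.032 ] turn -1.5697 dist 0.073 ft [-0.1  0.   0.4] w 0.0424 q [-18.  37.  54.  -0.  89. -21.]
```

>>> play_rows --targets "0 0 0 -0.15 0.5;0 0 0 -0.3 0.5;0 0 0 -0.45 0.5;0 0 0 -0.6 0.5;0 0 0 -0.74 0.5"

```text
time_s: 44.9
position: [0.6757, -0.0982, 0.1923]
tool_rot: [[-0.71, 0.705, -0.0], [0.705, 0.71, 0.0], [0.0, -0.0, -1.0]]
ft_force: [0.9, -0.5, -0.3]
grip_width: 0.0427
```

>>> play_rows --targets "0 0 0 -0.15 0.5;0 0 0 -0.3 0.5;0 0 0 -0.45 0.5;0 0 0 -0.6 0.5;0 0 0 -0.74 0.5"

```text
time_s: 45.4
position: [0.6757, -0.0982, 0.1923]
tool_rot: [[-0.999, 0.042, -0.0], [0.042, 0.999, 0.0], [0.0, 0.0, -1.0]]
ft_force: [0.8, -0.3, 0.3]
grip_width: 0.0427
```

```bash
python3 - <<'E'
from h import *
go(.7288,-.059,.11,182.4)
E
```

```text
t 45.4 pos [ 0.6757 -0.0982  0.1923] yaw 177.61 shift [-0.0515  0.0414  0.0823] turn -0.0836 dist 0.106 ft [ 0.8 -0.3  0.3] w 0.0427 q [ -18.   37.   54.   -0.   89. -106.]
```

>>> play_rows --targets "-0.025 0.02 0 -0.084 0.5;-0.051 0.041 0.01 -0.084 0.5;-0.051 0.041 0.05 -0.084 0.5;-0.051 0.041 0.075 -0.084 0.5;-0.051 0.041 0.075 -0.084 0.5"

```text
time_s: 45.9
position: [0.7269, -0.0591, 0.1129]
tool_rot: [[-0.999, -0.036, -0.008], [-0.036, 0.999, 0.002], [0.008, 0.002, -1.0]]
ft_force: [0.2, -0.5, 0.1]
grip_width: 0.0427
```

>>> play_rows --targets "0 0 0 0 0.5;0 0 0 0 0.5;0 0 0 0 0.5"

```text
time_s: 46.2
position: [0.7292, -0.06, 0.1196]
tool_rot: [[-0.999, -0.036, 0.003], [-0.036, 0.999, -0.001], [-0.003, -0.001, -1.0]]
ft_force: [0.3, 0.5, 0.9]
grip_width: 0.0426
```

```bash
python3 - <<'E'
from h import *
im=snap('wrist','w36.png');lids(im)
go(.7288,-.059,.0525,182.4)
level(im,[[.676,-.0985]])
E
```

```text
lid px [248 156] 8853 knob [ 0.6737 -0.0985  0.0655] n 8811 disc z 0.0375 disc 685.4 -125.5 r 21.8
lid px [573 158] 8047 knob [0.6691 0.054  0.0674] n 1642 disc z 0.0376 disc 670.8 81.0 r 32.6
lid px [327 257] 7196 knob [ 0.7279 -0.0586  0.0663] n 1068 disc z 0.0456 disc 728.5 -58.5 r 28.8
t 46.25 pos [ 0.729  -0.0599  0.1192] yaw -177.94 shift [0.0003 0.001  0.0667] turn -0.0059 dist 0.067 ft [-0.7  0.4  0.6] w 0.0424 q [ -14.   45.   50.   -0.   85. -106.]
[0.676, -0.0985] 9280 tilt deg 1.44 z 0.0655 ctr [675.4 -97.4]
```

View pics/w36.png

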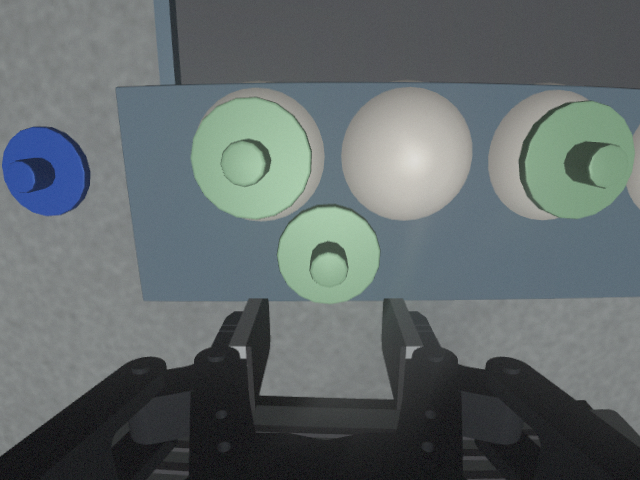

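>>> play_rows --targets "0 0.001 0.02 -0.006 0.5;0 0.001 0.05 -0.006 0.5;0 0.001 0.066 -0.006 0.5;0 0.001 0.066 -0.006 0.5;0 0.001 0.066 -0.006 0.5"

```text
time_s: 46.75
position: [0.7291, -0.0589, 0.0528]
tool_rot: [[-0.999, -0.042, 0.002], [-0.042, 0.999, -0.0], [-0.002, -0.0, -1.0]]
ft_force: [-0.3, -0.1, 0.6]
grip_width: 0.0429
```

>>> play_rows --targets "0 0 0 0 0.6;0 0 0 0 0.8;0 0 0 0 1;0 0 0 0 1;0 0 0 0 1"

```text
time_s: 47.25
position: [0.7291, -0.0589, 0.0531]
tool_rot: [[-0.999, -0.042, 0.002], [-0.042, 0.999, -0.001], [-0.002, -0.001, -1.0]]
ft_force: [-0.9, 0.3, 5.5]
grip_width: 0.0178
```

>>> play_rows --targets "0 0 -0.02 0 1;0 0 -0.05 0 1;0 0 -0.08 0 1;0 0 -0.09 0 1;0 0 -0.09 0 1"

```text
time_s: 47.75
position: [0.729, -0.0587, 0.1428]
tool_rot: [[-0.999, -0.042, 0.003], [-0.042, 0.999, -0.001], [-0.003, -0.001, -1.0]]
ft_force: [0.1, 0.5, -1.1]
grip_width: 0.0183
```

```bash
python3 - <<'E'
from h import *
im=snap('wrist','w37.png')
go(.6727,-.0187,.145,182.4)
E
```

```text
t 47.8 pos [ 0.7283 -0.0586  0.1409] yaw -177.58 shift [ 0.0539  0.0423 -0.0041] turn 0.0003 dist 0.069 ft [ 0.3  1.2 -0.7] w 0.0177 q [ -14.   44.   48.   -0.   88. -106.]
```

View pics/w37.png

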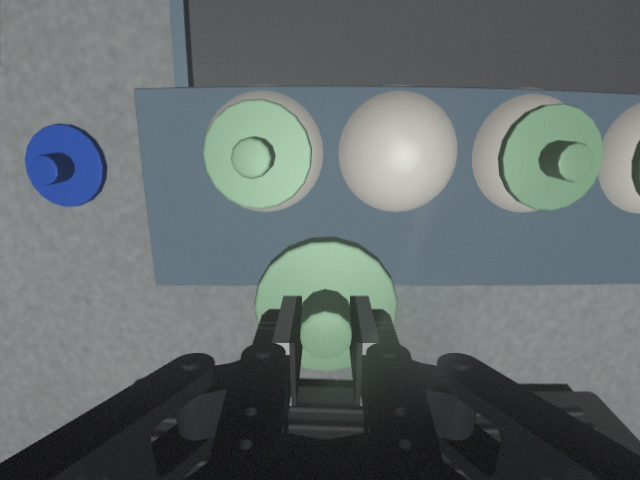

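>>> play_rows --targets "0.025 0.02 0 0 1;0.045 0.036 0 0 1;0.054 0.042 0 0 1;0.054 0.042 0 0 1;0.054 0.042 0 0 1"

```text
time_s: 48.3
position: [0.6728, -0.0192, 0.1403]
tool_rot: [[-0.999, -0.042, -0.002], [-0.042, 0.999, 0.0], [0.002, 0.0, -1.0]]
ft_force: [1.2, -0.2, -1.3]
grip_width: 0.018
```

>>> play_rows --targets "0 0 0 0 1;0 0 0 0 1"

```text
time_s: 48.5
position: [0.6732, -0.0195, 0.1408]
tool_rot: [[-0.999, -0.042, -0.001], [-0.042, 0.999, 0.0], [0.001, 0.0, -1.0]]
ft_force: [-0.6, 0.2, 0.1]
grip_width: 0.0184
```

```bash
sed -i 's/P.mean(0)\[:2\]-\[0,.02\]/np.array(st["position"])[:2]/' h.py; python3 - <<'E'
from h import *
st=status.observe();im=snap('wrist','w38.png');heldlid(im,st,-.007)
go(.6727,-.0187,.077,182.4)
print(domefit(im,[[0.6727,-.0187]]))
E
```

```text
held lid world [ 0.6775 -0.0218] tool [-0.0043 -0.0025  0.007 ] rms 0.0058
t 48.55 pos [ 0.6731 -0.0194  0.141 ] yaw -177.61 shift [0.0003 0.0007 0.064 ] turn -0.0002 dist 0.064 ft [ 0.3 -0.6 -1. ] w 0.0178 q [ -12.   38.   60.    0.   81. -104.]
[[np.float64(0.6729), np.float64(-0.0183), np.float64(0.0153), 4167]]
```

```bash
sed -i "s/im\['range_z'\]<.24/im['range_z']<.19/; s/i=1+np.argmax(s\[1:,4\])\n    ct/&/" h.py; python3 - <<'E'
from h import *
st=status.observe();im=snap('wrist','w38.png');print(im['range_z'][270,325]);heldlid(im,st,-.007)
E
```

```text
0.15971243
held lid world [ 0.6772 -0.0215] tool [-0.004  -0.0023  0.007 ] rms 0.0056
```

View pics/w38.png

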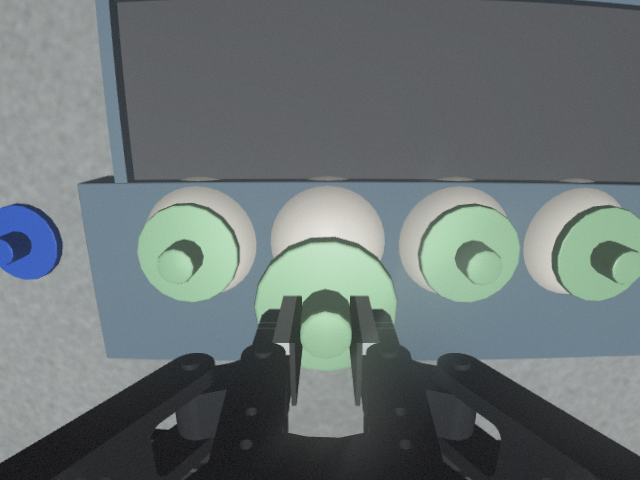

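```bash
sed -i "s/^    m=cv2.morphologyEx(m,cv2.MORPH_OPEN,np.ones((3,3)))\n    k,l,s,c=cv2.connectedComponentsWithStats(m);i=1/&/" h.py; python3 - <<'E'
import re
s=open('h.py').read()
a,b=s.split('def heldlid')
b=b.replace("    m=cv2.morph","    m[:,:245]=0;m[:,405:]=0;m[:225]=0\n    m=cv2.morph",1)
open('h.py','w').write(a+'def heldlid'+b)
E
python3 - <<'E'
from h import *
st=status.observe();im=snap('wrist');heldlid(im,st,-.007)
E
```

```text
held lid world [ 0.6769 -0.0207] tool [-0.0038 -0.0015  0.007 ] rms 0.0059
```

```bash
python3 - <<'E'
from h import *
st=status.observe();im=snap('wrist')
hsv=cv2.cvtColor(im['pixels'],cv2.COLOR_RGB2HSV);H,S,V=[hsv[...,i].astype(int) for i in range(3)]
m=((H>45)&(H<85)&(S>40)&(V>50)&(im['range_z']<.19)&(im['range_z']>0))
for v in range(236,300,6):
    c=np.where(m[v,245:405])[0]+245; print(v,(c.min(),c.max()) if len(c) else None, im['range_z'][v,325].round(3),hsv[v,325])
E
```

```text
236 None 0.235 [ 36  12 211]
242 (np.int64(300), np.int64(339)) 0.156 [ 63  43 159]
248 (np.int64(293), np.int64(359)) 0.156 [ 64  34 224]
254 (np.int64(280), np.int64(368)) 0.158 [ 63  34 224]
260 (np.int64(276), np.int64(376)) 0.158 [ 63  36 222]
266 (np.int64(268), np.int64(383)) 0.158 [ 64  39 221]
272 (np.int64(264), np.int64(387)) 0.16 [ 64  38 220]
278 (np.int64(262), np.int64(390)) 0.159 [ 63  40 219]
284 (np.int64(258), np.int64(392)) 0.161 [ 64  40 217]
290 (np.int64(257), np.int64(394)) 0.159 [60 45 91]
296 (np.int64(256), np.int64(396)) 0.152 [62 44 92]
```

Saturation washes out under the bright light, so I'll lower the threshold.

```bash
sed -i 's/S>40/S>24/g' h.py; python3 - <<'E'
from h import *
st=status.observe();im=snap('wrist');heldlid(im,st,-.007);level(im,[[.666,.142],[.6693,.0615],[.676,-.0985]])
E
```

```text
held lid world [ 0.6717 -0.0193] tool [ 0.0013 -0.      0.007 ] rms 0.0003
[0.666, 0.142] 5485 tilt deg 1.58 z 0.0656 ctr [665.9 141. ]
[0.6693, 0.0615] 6376 tilt deg 0.54 z 0.0656 ctr [668.7  62. ]
[0.676, -0.0985] 6498 tilt deg 1.85 z 0.0654 ctr [675.3 -97.4]
```

>>> play_rows --targets "-0.001 0.001 0.025 0 1;-0.001 0.001 0.05 0 1;-0.001 0.001 0.062 0 1;-0.001 0.001 0.064 0 1;-0.001 0.001 0.064 0 1"

```text
time_s: 49.25
position: [0.6742, -0.0181, 0.0781]
tool_rot: [[-0.999, -0.042, 0.001], [-0.042, 0.999, -0.0], [-0.001, -0.0, -1.0]]
ft_force: [0.4, 0.4, 0.3]
grip_width: 0.0179
```

>>> play_rows --targets "0 0 0 0 1;0 0 0 0 1;0 0 0 0 1"

```text
time_s: 49.55
position: [0.674, -0.018, 0.0783]
tool_rot: [[-0.999, -0.042, 0.001], [-0.042, 0.999, -0.0], [-0.001, -0.0, -1.0]]
ft_force: [-0.9, -1.1, -0.4]
grip_width: 0.0177
```

```bash
python3 - <<'E'
from h import *
st=status.observe();im=snap('wrist','w39.png');heldlid(im,st,-.007)
go(.674,-.0186,.073,182.4)
E
```

```text
held lid world [ 0.6728 -0.018 ] tool [0.0013 0.0001 0.007 ] rms 0.0005
t 49.6 pos [ 0.674  -0.018   0.0781] yaw -177.58 shift [ 0.     -0.0006  0.0051] turn 0.0004 dist 0.005 ft [ 0.5  0.4 -0.9] w 0.018 q [ -12.   41.   65.    0.   74. -104.]
```

>>> play_rows --targets "0 -0.0006 0.002 0 1;0 -0.0006 0.004 0 1;0 -0.0006 0.0045 0 1;0 -0.0006 0.0045 0 1"

```text
time_s: 50.0
position: [0.6739, -0.0186, 0.0731]
tool_rot: [[-0.999, -0.042, 0.0], [-0.042, 0.999, -0.0], [-0.0, -0.0, -1.0]]
ft_force: [-0.3, 0.3, 1.1]
grip_width: 0.0179
```

>>> play_rows --targets "0 0 0.001 0 1;0 0 0.001 0 1;0 0 0.001 0 1"

```text
time_s: 50.3
position: [0.6741, -0.0186, 0.073]
tool_rot: [[-0.999, -0.042, 0.001], [-0.042, 0.999, -0.0], [-0.001, -0.0, -1.0]]
ft_force: [-1.6, -0.6, 5.5]
grip_width: 0.0184
```

```bash
python3 - <<'E'
from h import *
go(.674,-.0186,.073,182.4)
E
```

```text
t 50.3 pos [ 0.6741 -0.0186  0.073 ] yaw -177.58 shift [ 0.0001  0.     -0.    ] turn 0.0004 dist 0.0 ft [-1.6 -0.6  5.5] w 0.0184 q [ -12.   42.   65.   -0.   73. -104.]
```

>>> play_rows --targets "0 0 -0.0005 0 1;0 0 -0.0005 0 0.9;0 0 -0.0005 0 0.75;0 0 -0.0005 0 0.6;0 0 -0.0005 0 0.55"

```text
time_s: 50.8
position: [0.6736, -0.0185, 0.072]
tool_rot: [[-0.999, -0.042, -0.001], [-0.042, 0.999, 0.0], [0.001, 0.0, -1.0]]
ft_force: [-0.1, 0.2, -0.0]
grip_width: 0.0384
```

>>> play_rows --targets "0 0 -0.01 0 0.55;0 0 -0.03 0 0.55;0 0 -0.06 0 0.5;0 0 -0.1 0 0.5;0 0 -0.13 0 0.5"

```text
time_s: 51.3
position: [0.674, -0.0186, 0.2058]
tool_rot: [[-0.999, -0.042, 0.003], [-0.042, 0.999, -0.001], [-0.003, -0.001, -1.0]]
ft_force: [0.6, -0.3, 0.5]
grip_width: 0.0429
```

>>> play_rows --targets "0 0 0 0 0.5;0 0 0 0 0.5;0 0 0 0 0.5"

```text
time_s: 51.6
position: [0.6733, -0.0185, 0.2014]
tool_rot: [[-0.999, -0.042, -0.002], [-0.042, 0.999, 0.0], [0.002, 0.001, -1.0]]
ft_force: [-0.3, -0.3, -0.3]
grip_width: 0.0427
```

```bash
python3 - <<'E'
from h import *
im=snap('wrist','w40.png');level(im,[[.666,.142],[.6693,.0615],[.6726,-.0185],[.676,-.0985]])
go(.45,-.05,.2,182.4)
E
```

```text
[0.666, 0.142] 3966 tilt deg 0.6 z 0.0656 ctr [665.3 142. ]
[0.6693, 0.0615] 4211 tilt deg 0.39 z 0.0656 ctr [668.7  61.8]
[0.6726, -0.0185] 4313 tilt deg 1.59 z 0.0656 ctr [673.9 -18.6]
[0.676, -0.0985] 4273 tilt deg 1.74 z 0.0654 ctr [675.  -97.4]
t 51.65 pos [ 0.6734 -0.0185  0.2012] yaw -177.58 shift [ 0.2245 -0.0221  0.0018] turn 0.0003 dist 0.226 ft [ 0.9  1.1 -0.8] w 0.0429 q [ -12.   36.   55.    0.   90. -104.]
```

View pics/w40.png

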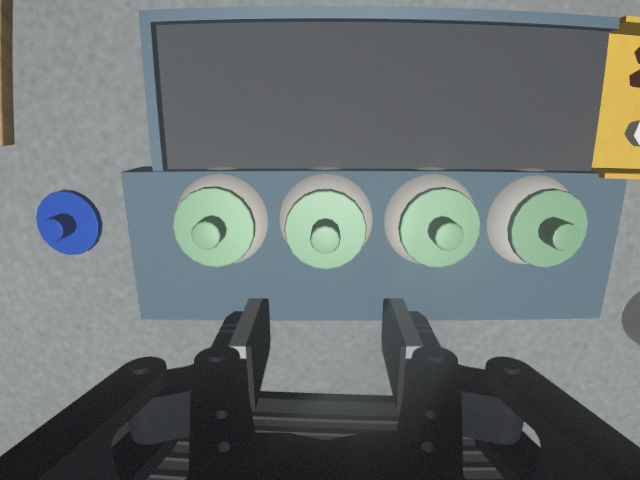

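>>> play_rows --targets "0.05 -0.005 0 0 0.3;0.1 -0.01 0 0 0.3;0.15 -0.016 0 0 0.3;0.2 -0.02 0 0 0.3;0.224 -0.022 0 0 0.3"

```text
time_s: 52.15
position: [0.4472, -0.0496, 0.2018]
tool_rot: [[-0.999, -0.042, -0.003], [-0.042, 0.999, 0.001], [0.003, 0.001, -1.0]]
ft_force: [0.7, 0.3, 0.8]
grip_width: 0.0599
```

>>> play_rows --targets "0 0 0 0 0.3;0 0 0 0 0.3;0 0 0 0 0.3;0 0 0 0 0.3"

```text
time_s: 52.55
position: [0.4517, -0.05, 0.2021]
tool_rot: [[-0.999, -0.043, -0.0], [-0.043, 0.999, 0.0], [0.0, 0.0, -1.0]]
ft_force: [0.1, 0.8, 0.2]
grip_width: 0.0595
```

```bash
python3 - <<'E'
from h import *
go(.45,-.05,.2,182.4)
im=snap('wrist','w41.png');C=cloud(im);X,Y,Z=[C[...,i] for i in range(3)]
p=im['pixels'].astype(int);hsv=cv2.cvtColor(im['pixels'],cv2.COLOR_RGB2HSV);H,S,V=[hsv[...,i].astype(int) for i in range(3)]
reg=(X>.33)&(X<.52)&(Y>-.2)&(Y<.12)
def rep(n,m):
    m=m.astype(np.uint8);k,l,s,c=cv2.connectedComponentsWithStats(m)
    for i in range(1,k):
        if s[i,4]>60: 
            P=C[l==i]; r=cv2.minAreaRect((P[:,:2]*1000).astype(np.float32)); print(n,c[i].round(),s[i,4],P.mean(0).round(4),[np.round(x,1) for x in r])
rep('gripTop',reg&(abs(Z-.0545)<.004)&(V<90))
rep('track',reg&(abs(Z-.014)<.005)&(S<40)&(V>150))
rep('mark',reg&(H>50)&(H<75)&(S>110))
rep('marktop',reg&(H>50)&(H<75)&(S>110)&(abs(Z-.024)<.003))
E
```

```text
t 52.55 pos [ 0.4517 -0.05    0.2021] yaw -177.55 shift [0.0017 0.     0.0021] turn 0.0008 dist 0.003 ft [0.1 0.8 0.2] w 0.0595 q [ -21.   14.   92.    0.   75. -114.]
gripTop [251. 225.] 894 [ 0.454  -0.104   0.0536] [array([ 454.5, -104.5]), array([19.9, 26.9]), np.float64(87.7)]
track [306. 216.] 6911 [ 0.4544 -0.0659  0.0136] [array([455.5, -70.7]), array([169.3,  39.6]), np.float64(89.4)]
```

View pics/w41.png

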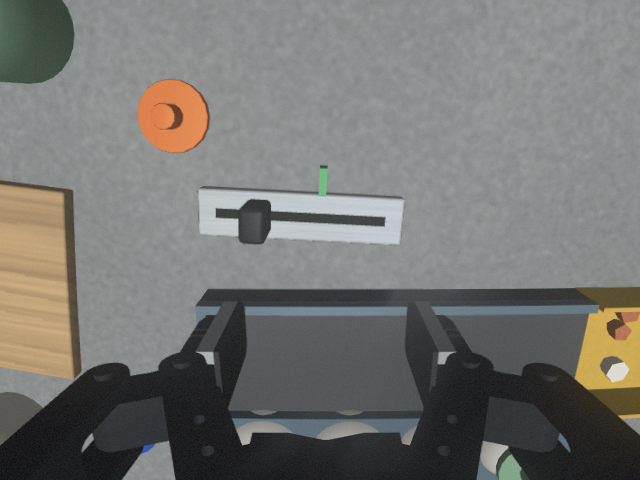

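```bash
python3 - <<'E'
from h import *
im=snap('wrist');C=cloud(im);p=im['pixels'].astype(int)
v,u=np.where((p[...,1]>p[...,0]+25)&(p[...,1]>p[...,2]+15)&(im['range_z']>.2))
k=(abs(u-323)<20)&(abs(v-180)<25);u,v=u[k],v[k]
print(len(u),u.min(),u.max(),v.min(),v.max(),C[v,u].mean(0),np.percentile(C[v,u,2],[5,50,95]))
t=C[v,u];top=t[abs(t[:,2]-.024)<.004];print('top',len(top),top.min(0),top.max(0),top.mean(0))
print(plane(im,np.c_[u,v],.024).mean(0))
# track edges: corners
m=(C[...,2]>.008)&(C[...,2]<.018)&(p.min(2)>140)&(p.max(2)-p.min(2)<35)
ct=max(cv2.findContours(m.astype(np.uint8),cv2.RETR_EXTERNAL,cv2.CHAIN_APPROX_NONE)[0],key=cv2.contourArea).reshape(-1,2)
P=plane(im,ct,.014);r=cv2.minAreaRect((P[:,:2]*1000).astype(np.float32));print(r)
for n in ['top','scene']:
    s=snap(n);q=s['pixels'].astype(int);D=cloud(s)
    mm=(q[...,1]>q[...,0]+25)&(q[...,1]>q[...,2]+15)&(np.hypot(D[...,0]-.425,D[...,1]+.05)<.04)
    w=D[mm];print(n,mm.sum(),w.mean(0) if len(w) else '')
E
```

```text
227 318 327 168 196 [ 0.42443781 -0.05333816  0.0225484 ] [0.01898519 0.02351705 0.02479826]
top 213 [ 0.41363869 -0.05640335  0.02022702] [ 0.43550863 -0.05022078  0.02633612] [ 0.42451283 -0.05333085  0.02357708]
[ 0.42424058 -0.05333675  0.024     ]
((455.3161926269531, -70.57644653320312), (168.71536254882812, 39.3535270690918), 89.39067840576172)
top 11 [ 0.39575783 -0.02597305  1.45817493]
scene 24 [ 0.42631305 -0.05359101  0.02238278]
```

```bash
python3 - <<'E'
from h import *
im=snap('wrist');print(plane(im,[(173,116),(163,116)],.008))
go(.4548,-.1042,.08,179.4)
E
```

```text
[[ 0.37800954 -0.17438612  0.008     ]
 [ 0.37820433 -0.18253203  0.008     ]]
t 52.8 pos [ 0.4512 -0.0499  0.2023] yaw -177.57 shift [-0.0014 -0.0544  0.1223] turn 0.0529 dist 0.134 ft [ 1.   0.9 -0.7] w 0.0597 q [ -21.   14.   92.    0.   75. -114.]
```

>>> play_rows --targets "-0.001 -0.03 0.03 0.053 0.5;-0.001 -0.054 0.07 0.053 0.5;-0.001 -0.054 0.11 0.053 0.5;-0.001 -0.054 0.122 0.053 0.5;-0.001 -0.054 0.122 0.053 0.5" --force 20

```text
time_s: 53.3
position: [0.4534, -0.1037, 0.0789]
tool_rot: [[-1.0, 0.011, -0.004], [0.011, 1.0, 0.002], [0.004, 0.002, -1.0]]
ft_force: [-0.2, 0.1, 0.2]
grip_width: 0.0432
```

>>> play_rows --targets "0 0 0 0 0.5;0 0 0 0 0.5;0 0 0 0 0.5"

```text
time_s: 53.6
position: [0.4547, -0.104, 0.0815]
tool_rot: [[-1.0, 0.01, 0.002], [0.01, 1.0, -0.001], [-0.002, -0.001, -1.0]]
ft_force: [0.0, 0.2, 1.1]
grip_width: 0.0423
```

```bash
python3 - <<'E'
from h import *
im=snap('wrist','w42.png');go(.4548,-.1042,.03,179.4)
C=cloud(im);X,Y,Z=[C[...,i] for i in range(3)]
m=(abs(Z-.0545)<.004)&(abs(X-.454)<.03)&(abs(Y+.104)<.03);P=C[m];print(len(P),cv2.minAreaRect((P[:,:2]*1000).astype(np.float32)))
E
```

```text
t 53.65 pos [ 0.4546 -0.104   0.0814] yaw 179.4 shift [-0.0001 -0.0002  0.0514] turn -0.0 dist 0.051 ft [ 0.3  0.3 -0.3] w 0.0425 q [ -27.   24.  100.   -0.   56. -117.]
2321 ((454.22442626953125, -104.6523666381836), (27.296627044677734, 19.806514739990234), 0.11488079279661179)
```

View pics/w42.png

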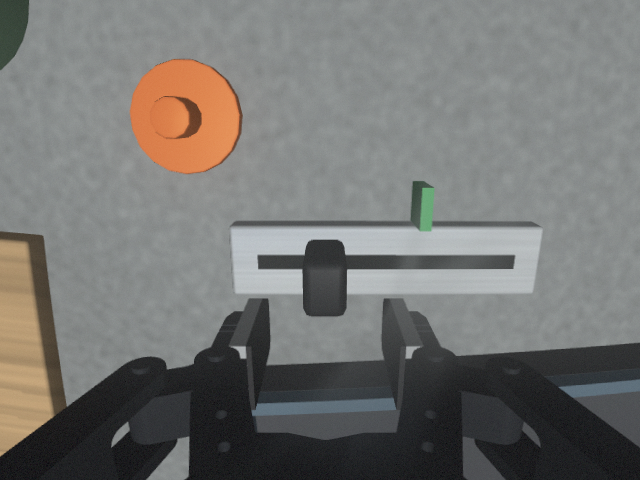

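>>> play_rows --targets "0 -0.0005 0.02 0 0.5;0 -0.0005 0.04 0 0.5;0 -0.0005 0.05 0 0.5;0 -0.0005 0.05 0 0.5;0 -0.0005 0.05 0 0.5"

```text
time_s: 54.15
position: [0.4546, -0.1046, 0.0311]
tool_rot: [[-1.0, 0.011, 0.001], [0.011, 1.0, -0.0], [-0.001, -0.0, -1.0]]
ft_force: [-0.8, -1.3, 0.2]
grip_width: 0.0425
```

>>> play_rows --targets "0 0 0 0 0.6;0 0 0 0 0.8;0 0 0 0 1;0 0 0 0 1;0 0 0 0 1" --force 30

```text
time_s: 54.65
position: [0.4546, -0.1046, 0.0312]
tool_rot: [[-1.0, 0.011, 0.001], [0.011, 1.0, -0.001], [-0.001, -0.001, -1.0]]
ft_force: [-0.2, -0.0, 7.4]
grip_width: 0.0189
```

```bash
python3 - <<'E'
from h import *
go(.4548,-.0537,.03,179.4)
E
```

```text
t 54.65 pos [ 0.4546 -0.1046  0.0312] yaw 179.38 shift [0.0003 0.0509 0.0012] turn -0.0003 dist 0.051 ft [-0.2 -0.   7.4] w 0.0189 q [ -28.   29.  103.   -0.   48. -117.]
```

>>> play_rows --targets "0 0.01 0 0 1;0 0.022 0 0 1;0 0.034 0 0 1;0 0.044 0 0 1;0 0.051 0 0 1"

```text
time_s: 55.15
position: [0.4551, -0.0532, 0.0312]
tool_rot: [[-1.0, 0.01, 0.001], [0.01, 1.0, -0.001], [-0.001, -0.001, -1.0]]
ft_force: [-1.7, -1.2, 6.3]
grip_width: 0.0192
```

>>> play_rows --targets "0 0 0 0 1;0 0 0 0 1;0 0 0 0 1"

```text
time_s: 55.45
position: [0.4552, -0.0533, 0.0312]
tool_rot: [[-1.0, 0.011, 0.001], [0.011, 1.0, -0.0], [-0.001, -0.0, -1.0]]
ft_force: [-1.2, 1.4, 7.5]
grip_width: 0.0191
```

```bash
python3 - <<'E'
from h import *
go(.4548,-.0537,.03,179.4)
im=snap('wrist','w43.png')
E
```

```text
t 55.45 pos [ 0.4552 -0.0533  0.0312] yaw 179.39 shift [ 0.0003 -0.0004  0.0012] turn -0.0002 dist 0.001 ft [-1.2  1.4  7.5] w 0.0191 q [ -22.   28.  104.    0.   47. -111.]
```

View pics/w43.png

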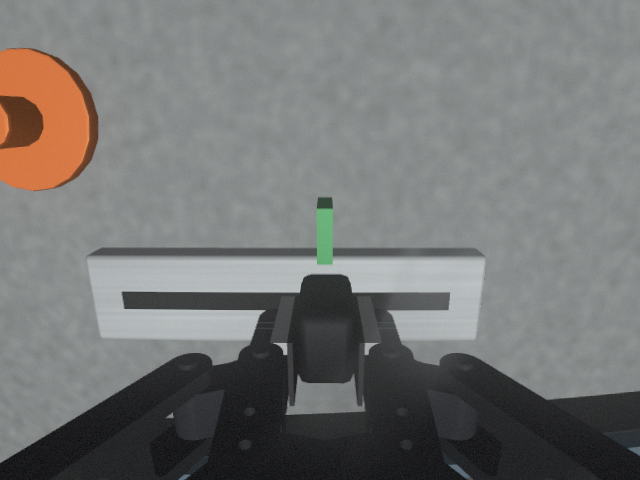

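The grip (column ~326) is level with the mark (column ~325). I'm releasing it and backing off.

>>> play_rows --targets "0 0 0 0 0.9;0 0 0 0 0.7;0 0 0 0 0.5;0 0 0 0 0.5;0 0 0 0 0.5"

```text
time_s: 56.0
position: [0.4547, -0.0534, 0.0304]
tool_rot: [[-1.0, 0.011, -0.0], [0.011, 1.0, 0.0], [0.0, 0.0, -1.0]]
ft_force: [0.0, 0.1, -0.5]
grip_width: 0.0429
```

>>> play_rows --targets "0 0 -0.02 0 0.5;0 0 -0.06 0 0.5;0 0 -0.1 0 0.5;0 0 -0.14 0 0.5;0 0 -0.17 0 0.4"

```text
time_s: 56.5
position: [0.4549, -0.0535, 0.203]
tool_rot: [[-1.0, 0.011, 0.002], [0.011, 1.0, -0.001], [-0.002, -0.001, -1.0]]
ft_force: [0.3, -1.0, 1.4]
grip_width: 0.051
```

>>> play_rows --targets "0.01 0 0 0 0.4;0.03 0 0 0 0.4;0.05 0 0 0 0.4;0.05 0 0 0 0.4;0.05 0 0 0 0.4"

```text
time_s: 57.0
position: [0.4048, -0.0529, 0.2002]
tool_rot: [[-1.0, 0.011, -0.0], [0.011, 1.0, 0.0], [0.0, 0.0, -1.0]]
ft_force: [-0.2, -0.8, 0.1]
grip_width: 0.0507
```

```bash
python3 - <<'E'
from h import *
go(.4548,-.0537,.2,179.4)
im=snap('wrist','w44.png');C=cloud(im);X,Y,Z=[C[...,i] for i in range(3)];p=im['pixels'].astype(int)
m=(abs(Z-.0545)<.004)&(abs(X-.455)<.03)&(abs(Y+.053)<.03);P=C[m];print('grip',len(P),cv2.minAreaRect((P[:,:2]*1000).astype(np.float32)))
g=(p[...,1]>p[...,0]+25)&(p[...,1]>p[...,2]+15)&(np.hypot(X-.424,Y+.053)<.03);q=C[g];q=q[q[:,2]>.02];print('mark',len(q),q.mean(0))
for n in ['top','scene']:
    s=snap(n,n+'44.png');print(n);level(s,[[.666,.142],[.6693,.0615],[.6726,-.0185],[.676,-.0985]])
E
```

```text
t 57.0 pos [ 0.4048 -0.0529  0.2002] yaw 179.35 shift [-0.05   -0.0002  0.0002] turn -0.0008 dist 0.05 ft [-0.2 -0.8  0.1] w 0.0507 q [ -24.    9.   98.    0.   73. -114.]
grip 823 ((454.42669677734375, -53.28497314453125), (19.277727127075195, 26.98217010498047), 88.87030029296875)
mark 185 [ 0.42414256 -0.05342264  0.02354133]
top
[0.666, 0.142] 273 tilt deg 1.53 z 0.0665 ctr [666.3 142.8]
[0.6693, 0.0615] 276 tilt deg 1.46 z 0.0664 ctr [669.2  62.7]
[0.6726, -0.0185] 274 tilt deg 2.5 z 0.0662 ctr [673.6 -16.7]
[0.676, -0.0985] 277 tilt deg 0.92 z 0.0663 ctr [675.8 -96.1]
scene
[0.666, 0.142] 296 tilt deg 1.65 z 0.0658 ctr [669.4 140.7]
[0.6693, 0.0615] 338 tilt deg 1.52 z 0.066 ctr [670.7  59.5]
[0.6726, -0.0185] 392 tilt deg 2.64 z 0.0658 ctr [676.9 -19.8]
[0.676, -0.0985] 428 tilt deg 0.27 z 0.0662 ctr [677.6 -99. ]
```

View pics/scene44.png

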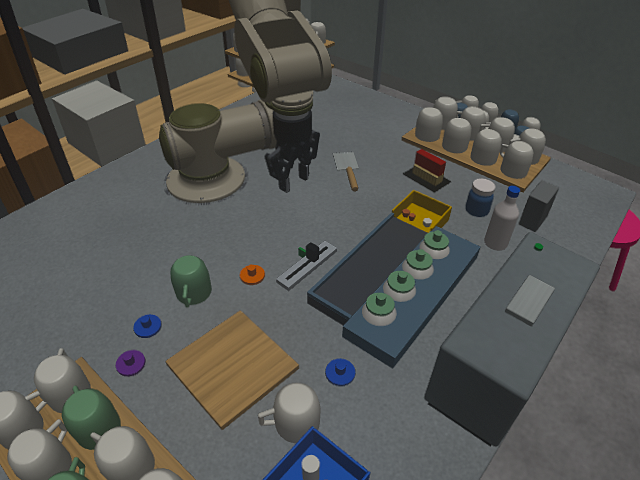

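View pics/top44.png

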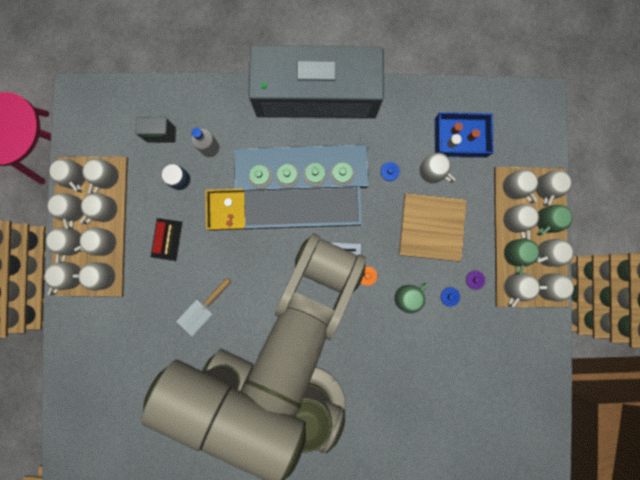

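All four lids are on domes, the three shards are in the tray, the brush stands on its pad and the dimmer is at the mark. I'm handing in.

```bash
python3 -c "
from rig import env
print(env.close_job())"
```

```text
the job is handed in; nothing more can be done
None
```

The job is done and handed in at about 57 s of the 210 s; no verdict was given.

- **Shards:** I swept all three shards into the yellow tray with the brush in one pass. The last top and side views show them in the tray and the lane empty.
- **Brush:** It stands upright on its pad. My first two pad measurements were about 9–15 mm off because the arm was still settling, so I measured again before setting the brush down.
- **Lids:** All four green lids are knob up, each on its own dome. The lid on dome 2 was knocked off onto the plinth while I was fetching the last one, so I picked it up and set it back. In the last checks, tilts were about 0.3–2.6°, with the dome 2 lid the highest (1.6° from the wrist camera, 2.5° and 2.6° from the fixed ones). I left it, since redoing it would have come after the dimmer.
- **Dimmer:** I slid it after the lids were on. Its grip centre measures within about 0.5 mm of the green mark.
- **Clearance:** The gripper is open and clear of everything. The last pictures show the mugs, jar and spatula where they started.

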